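# Make up a table-leg kit

## Task

Make up a leg kit on the packing bench: first clear whatever is lying in the kit tray out onto the rubber mat, side by side. Then stand exactly four of the short feet upright on their plates in the tray, leaving the remaining feet standing on the bench outside it, and stand every long leg, rubber foot down, in a cell of the leg holder. Leave the bottle and the tape roll where they are.

Things in the scene. Friction and masses are not known exactly. Their poses are not given: they have to be found in the camera images.
- tray: the kit tray: shallow open grey plastic tray fixed to the bench, 200 (x) x 260 (y) mm outside, 35 mm high, walls and floor 6 mm thick. Origin: centre of its underside; z up
- mat: black rubber mat fixed to the bench, 160 (x) x 220 (y) mm, 4 mm thick. It lies left or right of the tray. Origin: centre of its underside; z up
- holder: leg holder: dark steel box, open at the top, fixed to the bench, 68 (x) x 194 (y) mm outside, 80 mm high, split along y by two walls into three cells 58 x about 58 mm inside, walls and floor 5 mm. It stands on the other side of the tray from the mat. Origin: centre of its underside; z up
- cell0 (a point): centre of the inner floor of holder cell 0 (cells 0 to 2 in a row along the holder's y, 63 mm apart), 5 mm above the bench
- cell1 (a point): centre of the inner floor of holder cell 1 (cells 0 to 2 in a row along the holder's y, 63 mm apart), 5 mm above the bench
- cell2 (a point): centre of the inner floor of holder cell 2 (cells 0 to 2 in a row along the holder's y, 63 mm apart), 5 mm above the bench
- foot0: a table foot standing on the bench on its mounting plate: steel plate 60 x 60 x 6 mm with an upright wooden stem 36 mm across rising from its middle, 82 mm tall in all, about 140 g. Origin: centre of the underside of the plate, z up the stem. Five or six are present in a start; an absent one has no pose
- foot1: a table foot standing on the bench on its mounting plate: steel plate 60 x 60 x 6 mm with an upright wooden stem 36 mm across rising from its middle, 82 mm tall in all, about 140 g. Origin: centre of the underside of the plate, z up the stem. Five or six are present in a start; an absent one has no pose
- foot2: a table foot standing on the bench on its mounting plate: steel plate 60 x 60 x 6 mm with an upright wooden stem 36 mm across rising from its middle, 82 mm tall in all, about 140 g. Origin: centre of the underside of the plate, z up the stem. Five or six are present in a start; an absent one has no pose
- foot3: a table foot standing on the bench on its mounting plate: steel plate 60 x 60 x 6 mm with an upright wooden stem 36 mm across rising from its middle, 82 mm tall in all, about 140 g. Origin: centre of the underside of the plate, z up the stem. Five or six are present in a start; an absent one has no pose
- foot4: a table foot standing on the bench on its mounting plate: steel plate 60 x 60 x 6 mm with an upright wooden stem 36 mm across rising from its middle, 82 mm tall in all, about 140 g. Origin: centre of the underside of the plate, z up the stem. Five or six are present in a start; an absent one has no pose
- foot5: a table foot standing on the bench on its mounting plate: steel plate 60 x 60 x 6 mm with an upright wooden stem 36 mm across rising from its middle, 82 mm tall in all, about 140 g. Origin: centre of the underside of the plate, z up the stem. Five or six are present in a start; an absent one has no pose
- leg0: a long furniture leg standing on the bench on its rubber foot: aluminium tube 26 mm across, 160 mm tall in all, with a round rubber foot 44 mm across and 12 mm high at the bottom, about 180 g. Origin: centre of the underside of the foot, z up the tube. Two or three are present in a start; an absent one has no pose
- leg1: a long furniture leg standing on the bench on its rubber foot: aluminium tube 26 mm across, 160 mm tall in all, with a round rubber foot 44 mm across and 12 mm high at the bottom, about 180 g. Origin: centre of the underside of the foot, z up the tube. Two or three are present in a start; an absent one has no pose
- leg2: a long furniture leg standing on the bench on its rubber foot: aluminium tube 26 mm across, 160 mm tall in all, with a round rubber foot 44 mm across and 12 mm high at the bottom, about 180 g. Origin: centre of the underside of the foot, z up the tube. Two or three are present in a start; an absent one has no pose
- carton: small closed cardboard carton left in the tray, 110 (x, long) x 50 (y) mm, 65 mm tall, 120 g. Origin: centre of its underside. May be absent (then it has no pose); at least one of carton and offcut is in the tray
- offcut: wooden offcut left in the tray, 120 (x, long) x 44 (y) mm, 55 mm tall, 150 g. Origin: centre of its underside. May be absent (then it has no pose)
- spray: bystander: spray-fluid bottle 66 mm across, 150 mm tall, to the right of the tray. Origin: centre of its underside
- tape: bystander: roll of packing tape lying flat, 100 mm across, 48 mm high, to the left of the tray. Origin: centre of its underside
There are look-alikes about, which are no part of the job. What is shaped like the leg1 but orange is not meant.

How it is judged (in metres and radians):
On the way:
1. the tray is cleared first: what lay in it is on the mat, before any foot is in the tray (x of carton in the frame of mat between -0.08 and 0.08 m and y of carton in the frame of mat between -0.11 and 0.11 m and height (world z) of each of carton, offcut below 0.04 m and linear speed of each of carton, offcut below 0.05 m/s and x of offcut in the frame of mat between -0.08 and 0.08 m and y of offcut in the frame of mat between -0.11 and 0.11 m and (x of foot0 in the frame of tray below -0.105 m or x of foot0 in the frame of tray above 0.105 m or y of foot0 in the frame of tray below -0.135 m or y of foot0 in the frame of tray above 0.135 m) and (x of foot1 in the frame of tray below -0.105 m or x of foot1 in the frame of tray above 0.105 m or y of foot1 in the frame of tray below -0.135 m or y of foot1 in the frame of tray above 0.135 m) and (x of foot2 in the frame of tray below -0.105 m or x of foot2 in the frame of tray above 0.105 m or y of foot2 in the frame of tray below -0.135 m or y of foot2 in the frame of tray above 0.135 m) and (x of foot3 in the frame of tray below -0.105 m or x of foot3 in the frame of tray above 0.105 m or y of foot3 in the frame of tray below -0.135 m or y of foot3 in the frame of tray above 0.135 m) and (x of foot4 in the frame of tray below -0.105 m or x of foot4 in the frame of tray above 0.105 m or y of foot4 in the frame of tray below -0.135 m or y of foot4 in the frame of tray above 0.135 m) and (x of foot5 in the frame of tray below -0.105 m or x of foot5 in the frame of tray above 0.105 m or y of foot5 in the frame of tray below -0.135 m or y of foot5 in the frame of tray above 0.135 m)), for 0.2 s.
At the end, for the whole second after the job is handed in: Exactly four feet upright (0.15 rad) on the tray floor, the others standing on the bench outside; carton and offcut (if present) resting on the mat, unstacked, centres over it; each leg present upright (0.12 rad), foot down on a cell floor within 20 mm of its centre; all at rest (angle between each of foot0, foot1, foot2, foot3, foot4, foot5's own z axis and vertical below 0.15 rad and height (world z) of each of foot0, foot1, foot2, foot3, foot4, foot5 below 0.012 m and ((x of foot0 in the frame of tray between -0.095 and 0.095 m and y of foot0 in the frame of tray between -0.125 and 0.125 m and height (world z) of foot0 above 0.003 m) or ((x of foot0 in the frame of tray below -0.105 m or x of foot0 in the frame of tray above 0.105 m or y of foot0 in the frame of tray below -0.135 m or y of foot0 in the frame of tray above 0.135 m) and height (world z) of foot0 below 0.003 m)) and ((x of foot1 in the frame of tray between -0.095 and 0.095 m and y of foot1 in the frame of tray between -0.125 and 0.125 m and height (world z) of foot1 above 0.003 m) or ((x of foot1 in the frame of tray below -0.105 m or x of foot1 in the frame of tray above 0.105 m or y of foot1 in the frame of tray below -0.135 m or y of foot1 in the frame of tray above 0.135 m) and height (world z) of foot1 below 0.003 m)) and ((x of foot2 in the frame of tray between -0.095 and 0.095 m and y of foot2 in the frame of tray between -0.125 and 0.125 m and height (world z) of foot2 above 0.003 m) or ((x of foot2 in the frame of tray below -0.105 m or x of foot2 in the frame of tray above 0.105 m or y of foot2 in the frame of tray below -0.135 m or y of foot2 in the frame of tray above 0.135 m) and height (world z) of foot2 below 0.003 m)) and ((x of foot3 in the frame of tray between -0.095 and 0.095 m and y of foot3 in the frame of tray between -0.125 and 0.125 m and height (world z) of foot3 above 0.003 m) or ((x of foot3 in the frame of tray below -0.105 m or x of foot3 in the frame of tray above 0.105 m or y of foot3 in the frame of tray below -0.135 m or y of foot3 in the frame of tray above 0.135 m) and height (world z) of foot3 below 0.003 m)) and ((x of foot4 in the frame of tray between -0.095 and 0.095 m and y of foot4 in the frame of tray between -0.125 and 0.125 m and height (world z) of foot4 above 0.003 m) or ((x of foot4 in the frame of tray below -0.105 m or x of foot4 in the frame of tray above 0.105 m or y of foot4 in the frame of tray below -0.135 m or y of foot4 in the frame of tray above 0.135 m) and height (world z) of foot4 below 0.003 m)) and ((x of foot5 in the frame of tray between -0.095 and 0.095 m and y of foot5 in the frame of tray between -0.125 and 0.125 m and height (world z) of foot5 above 0.003 m) or ((x of foot5 in the frame of tray below -0.105 m or x of foot5 in the frame of tray above 0.105 m or y of foot5 in the frame of tray below -0.135 m or y of foot5 in the frame of tray above 0.135 m) and height (world z) of foot5 below 0.003 m)) and (height (world z) of each of foot0, foot1 below 0.003 m or height (world z) of each of foot0, foot2 below 0.003 m or height (world z) of each of foot0, foot3 below 0.003 m or height (world z) of each of foot0, foot4 below 0.003 m or height (world z) of each of foot0, foot5 below 0.003 m or height (world z) of each of foot1, foot2 below 0.003 m or height (world z) of each of foot1, foot3 below 0.003 m or height (world z) of each of foot1, foot4 below 0.003 m or height (world z) of each of foot1, foot5 below 0.003 m or height (world z) of each of foot2, foot3 below 0.003 m or height (world z) of each of foot2, foot4 below 0.003 m or height (world z) of each of foot2, foot5 below 0.003 m or height (world z) of each of foot3, foot4 below 0.003 m or height (world z) of each of foot3, foot5 below 0.003 m or height (world z) of each of foot4, foot5 below 0.003 m) and height (world z) of any of foot0, foot1, foot2 above 0.003 m and height (world z) of any of foot0, foot1, foot3 above 0.003 m and height (world z) of any of foot0, foot1, foot4 above 0.003 m and height (world z) of any of foot0, foot1, foot5 above 0.003 m and height (world z) of any of foot0, foot2, foot3 above 0.003 m and height (world z) of any of foot0, foot2, foot4 above 0.003 m and height (world z) of any of foot0, foot2, foot5 above 0.003 m and height (world z) of any of foot0, foot3, foot4 above 0.003 m and height (world z) of any of foot0, foot3, foot5 above 0.003 m and height (world z) of any of foot0, foot4, foot5 above 0.003 m and height (world z) of any of foot1, foot2, foot3 above 0.003 m and height (world z) of any of foot1, foot2, foot4 above 0.003 m and height (world z) of any of foot1, foot2, foot5 above 0.003 m and height (world z) of any of foot1, foot3, foot4 above 0.003 m and height (world z) of any of foot1, foot3, foot5 above 0.003 m and height (world z) of any of foot1, foot4, foot5 above 0.003 m and height (world z) of any of foot2, foot3, foot4 above 0.003 m and height (world z) of any of foot2, foot3, foot5 above 0.003 m and height (world z) of any of foot2, foot4, foot5 above 0.003 m and height (world z) of any of foot3, foot4, foot5 above 0.003 m and x of carton in the frame of mat between -0.08 and 0.08 m and y of carton in the frame of mat between -0.11 and 0.11 m and height (world z) of each of carton, offcut below 0.04 m and linear speed of each of carton, offcut, leg0, leg1, leg2, foot0, foot1, foot2, foot3, foot4, foot5 below 0.05 m/s and x of offcut in the frame of mat between -0.08 and 0.08 m and y of offcut in the frame of mat between -0.11 and 0.11 m and (horizontal distance between leg0 and cell0 below 0.02 m or horizontal distance between leg0 and cell1 below 0.02 m or horizontal distance between leg0 and cell2 below 0.02 m) and height (world z) of each of leg0, leg1, leg2 below 0.015 m and angle between each of leg0, leg1, leg2's own z axis and vertical below 0.12 rad and (horizontal distance between leg1 and cell0 below 0.02 m or horizontal distance between leg1 and cell1 below 0.02 m or horizontal distance between leg1 and cell2 below 0.02 m) and (horizontal distance between leg2 and cell0 below 0.02 m or horizontal distance between leg2 and cell1 below 0.02 m or horizontal distance between leg2 and cell2 below 0.02 m)); the robot touches nothing.
It fails at once if the spray is disturbed (moved more than 30 mm) (distance of spray from where it was at the start of the episode above 0.03 m).
It fails at once if the tape is disturbed (moved more than 30 mm) (distance of tape from where it was at the start of the episode above 0.03 m).
Of foot0, foot1, foot2, foot3, foot4, foot5 only 5 to 6 are there at a start; the rules pass over those that are not, and their reading is None.
Of leg0, leg1, leg2 only 2 to 3 are there at a start; the rules pass over those that are not, and their reading is None.
Of carton, offcut only 1 to 2 are there at a start; the rules pass over those that are not, and their reading is None.
At some moment in a run one of foot0, foot1, foot2, foot3, foot4, foot5, carton, offcut may be knocked a few centimetres aside while the robot is not near it.
It also fails if it takes over 210 s, if anything falls off the work surface, if the arm or the gripper's body presses on something with over 40 N, if the wrist force passes 120 N, or if a joint passes its speed limit or range.

## Robot

A 7-joint arm with a two-finger parallel gripper is mounted at the origin on the work surface. World frame = base frame: x ahead of the robot, y to its left, z up, the work surface at z = 0. Lengths are in m, angles in degrees, forces in N, time in s.
With the tool pointing down it reaches from about 0.425 to 0.875 m from the base axis. Payload 4.7 kg.
Tool frame: the origin (TCP) lies at the very end of the fingers, on their centre line; the grasp point (between the pads) lies 19 mm behind it; z points along the fingers, y is the direction in which the jaws open and shut (so a half turn about z gives the same grasp; the last joint's range is limited). The gripper opens to 87 mm and grips with 3 to 60 N. Pads are 19 mm wide; open, the fingers measure 117 mm over their backs; the gripper's body (75 mm by 190 mm) begins 51 mm behind the grasp point.
Start: joints at [64.292, 18.392, -4.016, 83.108, 1.295, 78.541, -3.26], TCP at [0.29, -0.582, 0.223] pointing down, gripper open.
Joint ranges: [-163.93, 163.93], [-17.29, 119.83], [-79.2, 71.16], [3.27, 140.29], [-89.18, 269.18], [5.43, 117.66], [-154.24, 154.24]. Speed limits (degrees/s): [147.25, 147.25, 180, 180, 180, 180, 180].

## Interface

Orientations are given as [roll, pitch, yaw] about the fixed x, y, z axes, in that order (R = Rz(yaw) Ry(pitch) Rx(roll)).
In Python, from cell import sensors, imaging, ticket gives the robot as it stands.
- The arm moves only by the tool carry_out, never from a script. Its argument "plan" is a list of rows, each an object of numbers: "fingers": the closure, from -1 (fully open) to 1 (shut); "dx", "dy", "dz": the shift along the tool's x, y, z normalised to -1 to 1, where 1 is 0.03 m; "rx", "ry", "rz": the turn, a rotation vector about the tool's x, y, z normalised to -1 to 1, where 1 is 10 degrees. A call has 1 to 12 rows; each row shifts and turns the commanded pose from where the row before left it, along the tool's axes as they then stand; what a row does not reach is not made up. A row lasts 1/8 s, in which the tool goes at most 62.5 mm and 10.7 degrees, less where a joint would pass 70% of its speed; a pose out of reach is approached as far as the arm can. A call with a number of a shift or a turn outside -1 to 1 is refused whole. A call with a gripper value outside its range is refused whole. The fingers move at their own pace and stop on an object; "force" is the grip in N (left out, the last holds). Time passes only in rows, so rows that do not move let the fingers close. It gives the time, the measured TCP pose, the force and the opening at its end, in the units of the state.
- sensors.get_obs(): the state, without advancing time (a new reading comes with each control period).
- imaging.read_camera(name): name is "scene" or "top" or "wrist"; returns a dict with "color" (400x640x3 uint8, red, green, blue), "mtx" (3x3 intrinsics, pixels), "extrinsics" (4x4, takes a point from world to camera coordinates); the wrist camera has in their place "tool_from_camera" (4x4, takes a point from camera to tool coordinates, whose origin is the TCP and whose axes are the flange's). Camera axes: x right, y down, z forward; pixel columns grow to the right and rows downward; lengths in m; the calibration is good to about 2 mm. A picture is of the moment at which its call begins: read the wrist's pose just before it. There is no depth.
- ticket.sign_off(): hands the job in, once; it reports no verdict.
The state is a dict: "time_s": time; "qpos": joint angles; "joint_velocities": joint speeds; "effort": joint torques, N m; "tool_pos": TCP position; "tool_rot": TCP orientation; "force": force on the tool from outside, world axes, zero at the start; "wrist_torque": the same for the moment, N m; "grip_width": finger opening in m.
Only numpy, scipy, OpenCV 4.12 (cv2) and the standard library are available. Lean on these libraries where they do the work, as an engineer would, in place of code of your own. Each camera call takes 0.05 s, during which the arm holds its last target.

## Working session

There is one attempt and no reset: what is moved stays moved. The work goes in short steps, Python scripts to look and compute and a tool call to move; the robot and the scene stay as the last step left them, time stands still between calls to the robot, and variables do not carry over. Pictures are saved under pics/ and viewed, and the job is handed in when it is done.

Besides the shell and the picture viewer there is one more tool, called after "Emit:" as name(argument=value, ...) on one line, values as JSON. carry_out: Moves the arm, as the interface text tells. Scaled input: -1 to 1 covers 0.03 m each way for a shift and 10 degrees each way for a turn. Its arguments: {"type":"object","properties":{"plan":{"type":"array"},"force":{"type":"number"}},"required":["plan"]}

```bash
mkdir -p pics; ls
python3 - <<'E'
from cell import sensors, imaging
import cv2
o=sensors.get_obs()
for k,v in o.items(): print(k,v)
for n in ["scene","top","wrist"]:
    d=imaging.read_camera(n)
    cv2.imwrite(f"pics/{n}0.png",d["color"][:,:,::-1])
    print(n,[ (k,v) for k,v in d.items() if k!="color"])
E
```

```text
pics
time_s 0.0
qpos [64.29225986 18.44029754 -4.01648842 83.17419803  1.29475317 78.54287573
 -3.25987771]
joint_velocities [-0.08409781 -0.01912335 -0.02280058 -0.00593501 -0.0284763   0.01645729
  0.02955405]
effort [ 3.90481464e-04 -4.91286027e+01 -4.03451510e-01 -3.12524521e+01
 -6.40042895e-02  4.36513138e-02  1.49461844e-04]
tool_pos [ 0.28990007 -0.58114211  0.22145381]
tool_rot [-1.79887865e+02  5.28340216e-03  2.65184606e+01]
force [ 0.47807284 -0.65464591  0.07562761]
wrist_torque [-0.00412847 -0.03417036 -0.01421824]
grip_width 0.08712547458173264
scene [('mtx', array([[499.25817127,   0.        , 326.37292134],
       [  0.        , 499.25817127, 200.92250017],
       [  0.        ,   0.        ,   1.        ]])), ('extrinsics', array([[ 0.83001454,  0.55766374, -0.0093281 , -0.43707445],
       [ 0.42573765, -0.64428584, -0.63532922, -0.20781011],
       [-0.36031003,  0.52336117, -0.77218506,  1.45004327],
       [ 0.        ,  0.        ,  0.        ,  1.        ]]))]
top [('mtx', array([[413.69425548,   0.        , 318.96293158],
       [  0.        , 413.69425548, 2
[... 164 characters left out ...]
  0.01649248, -0.08151178,  0.55522159],
       [ 0.08175532,  0.01467353, -0.99654441,  1.21778797],
       [ 0.        ,  0.        ,  0.        ,  1.        ]]))]
wrist [('mtx', array([[314.26859606,   0.        , 317.79806395],
       [  0.        , 314.26859606, 203.60163903],
       [  0.        ,   0.        ,   1.        ]])), ('tool_from_camera', array([[-9.37519957e-04, -9.67247857e-01, -2.53832039e-01,
         6.86167548e-02],
       [ 9.99999506e-01, -8.22817648e-04, -5.58049675e-04,
        -4.23080804e-05],
       [ 3.30914871e-04, -2.53832437e-01,  9.67248150e-01,
        -1.62401769e-01],
       [ 0.00000000e+00,  0.00000000e+00,  0.00000000e+00,
         1.00000000e+00]]))]
```

View pics/top0.png

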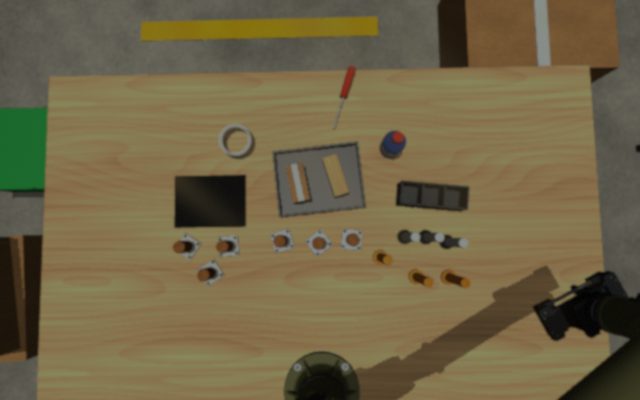

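View pics/scene0.png

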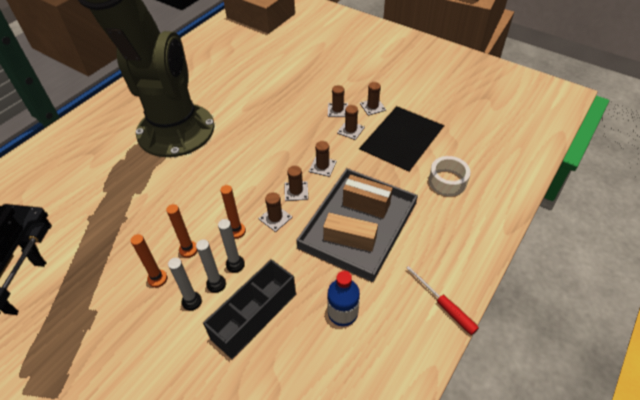

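View pics/wrist0.png

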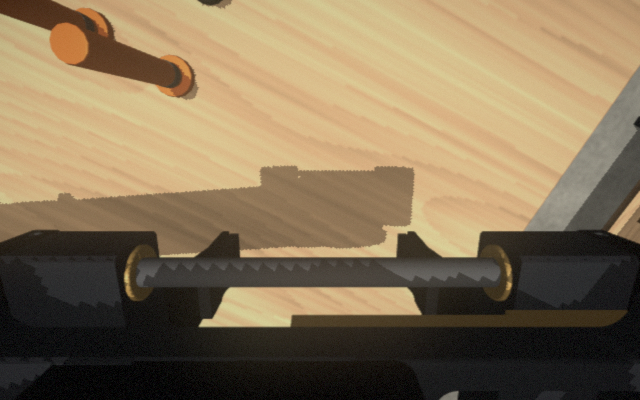

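Top view: the mat is at left (~210,200) and the tray in the middle (~320,180), holding the white-taped carton (298,184) and the offcut (335,175). The holder is at right (432,196). Six feet sit in the row-240 to 270 band, and three silver legs at about (405–445, 240). Three orange decoys are near them. Next I'll measure positions.

```bash
cat > h.py <<'E'
import numpy as np, cv2
from cell import sensors, imaging
def cam(n):
    d=imaging.read_camera(n); return d
def ray(d,uv,T=None):
    K=d["mtx"]; r=np.linalg.inv(K)@np.array([uv[0],uv[1],1.])
    if T is None:
        E=d["extrinsics"]; R=E[:3,:3]; t=E[:3,3]; return -R.T@t, R.T@r
def cast(d,uv,z):
    o,r=ray(d,uv); return o+r*(z-o[2])/r[2]
def proj(d,p):
    E=d["extrinsics"]; q=E[:3,:3]@np.asarray(p,float)+E[:3,3]; q=d["mtx"]@q; return q[:2]/q[2]
def tri(d1,u1,d2,u2):
    A=[];b=[]
    for d,u in((d1,u1),(d2,u2)):
        o,r=ray(d,u); r=r/np.linalg.norm(r); P=np.eye(3)-np.outer(r,r); A.append(P); b.append(P@o)
    return np.linalg.solve(sum(A),sum(b))
def save(img,name,box=None,s=1):
    if box: x0,y0,x1,y1=box; img=img[y0:y1,x0:x1]
    cv2.imwrite("pics/"+name,cv2.resize(img[:,:,::-1],None,fx=s,fy=s,interpolation=cv2.INTER_CUBIC))
E
python3 - <<'E'
from h import *
d=cam("top"); s=cam("scene")
save(d["color"],"t1.png",(165,120,365,300),4)
save(d["color"],"t2.png",(360,120,500,300),4)
save(s["color"],"s1.png",(120,70,470,360),2)
for n,u,z in [("feetA",(187,247),0),("leg",(405,238),0),("tray c",(319,180),0.03),("mat",(210,201),0),("holder",(432,196),.08),("spray",(394,146),.0)]:
    print(n,cast(d,u,z).round(3))
E
```

```text
feetA [0.423 0.402 0.   ]
leg [ 0.441 -0.26   0.   ]
tray c [ 0.618 -0.003  0.03 ]
mat [0.563 0.332 0.   ]
holder [ 0.56  -0.325  0.08 ]
spray [ 0.723 -0.235  0.   ]
```

View pics/t1.png

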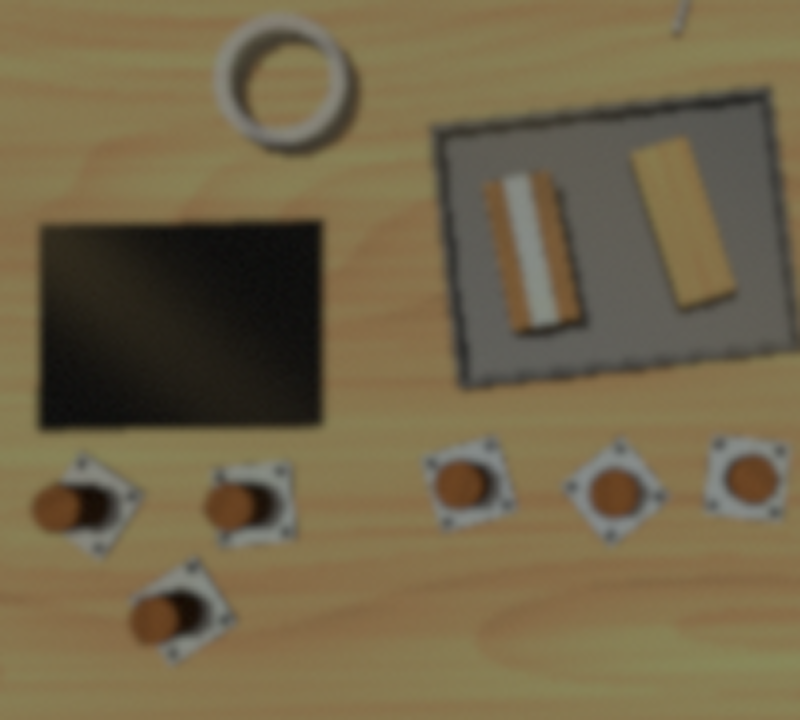

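View pics/t2.png

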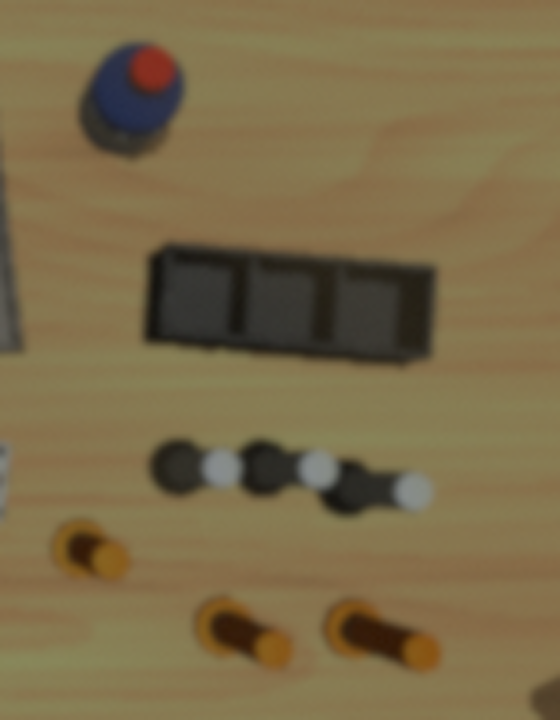

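View pics/s1.png

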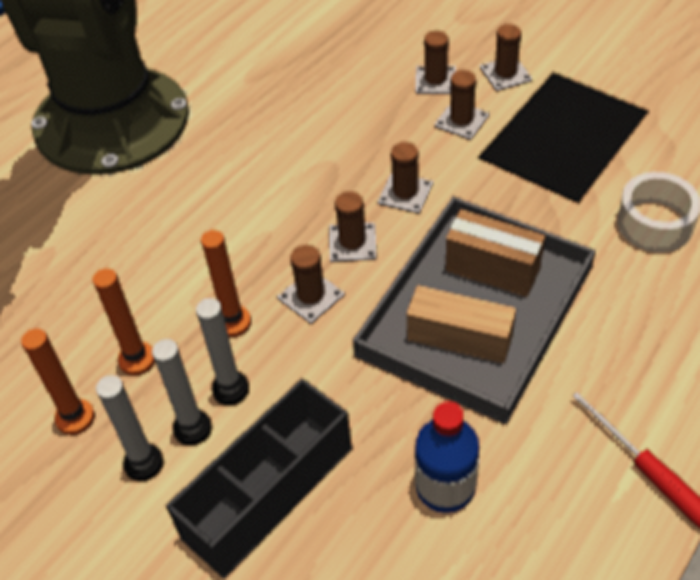

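Crop t1 shows the mat, carton, offcut and six stem tops clearly. t2 shows the three holder cells, the three silver tops and the orange decoys. Next: colour masks for exact centres.

```bash
cat > meas.py <<'E'
from h import *
def blobs(mask,amin=20):
    cs,_=cv2.findContours(mask.astype(np.uint8),cv2.RETR_EXTERNAL,cv2.CHAIN_APPROX_NONE)
    return [c for c in cs if cv2.contourArea(c)>=amin]
def up(d,s=4): 
    return cv2.cvtColor(cv2.resize(d["color"],None,fx=s,fy=s,interpolation=cv2.INTER_CUBIC),cv2.COLOR_RGB2HSV)
def px(p,s=4): return (np.array(p)+.5)/s-.5
E
python3 - <<'E'
from meas import *
d=cam("top"); H=up(d)
# sample HSVs (t1 crop coords -> up coords: +660,+480 ; t2: +1440,+480)
pts=dict(stem=(60+660,507+480),stem2=(615+660,492+480),stemside=(100+660,507+480),carton=(500+660,250+480),white=(530+660,250+480),off=(680+660,220+480),trayfl=(610+660,200+480),mat=(180+660,330+480),bench=(370+660,600+480),plate=(595+660,465+480),wall=(440+660,200+480),legtop=(220+1440,468+480),cell=(195+1440,300+480),hwall=(160+1440,340+480),rub=(175+1440,468+480),orange=(108+1440,560+480))
for k,(x,y) in pts.items(): print(k,H[y,x])
E
```

```text
stem [ 14 173 103]
stem2 [ 14 171 106]
stemside [ 11 186  26]
carton [ 16 123 112]
white [ 55  11 140]
off [ 21 113 133]
trayfl [22 29 96]
mat [21 92 36]
bench [ 18 115 135]
plate [ 54   9 136]
wall [17 59 82]
legtop [ 90  11 141]
cell [30 10 53]
hwall [22 96 48]
rub [23 47 49]
orange [ 19 196 135]
```

```bash
cat > run1.py <<'E'
from meas import *
d=cam("top"); H=up(d); h,s,v=[H[...,i].astype(int) for i in range(3)]
yy,xx=np.mgrid[:H.shape[0],:H.shape[1]]
work=(xx>640)&(xx<2000)&(yy>440)&(yy<1300)
def show(name,m,z,amin,amax=1e9):
    for c in blobs(m&work,amin):
        if cv2.contourArea(c)>amax: continue
        (cx,cy),(w,hh),a=cv2.minAreaRect(c)
        P=cast(d,px((cx,cy)),z)
        box=cv2.boxPoints(((cx,cy),(w,hh),a)); B=[cast(d,px(b),z)[:2] for b in box]
        e1,e2=B[1]-B[0],B[2]-B[1]
        L=e1 if np.linalg.norm(e1)>np.linalg.norm(e2) else e2
        print(name,P.round(4)[:2],"size mm",(1000*np.linalg.norm(e1)).round(0),(1000*np.linalg.norm(e2)).round(0),"long ang",np.degrees(np.arctan2(L[1],L[0])).round(1))
show("stem",(h<17)&(s>140)&(s<186)&(v>70),.082,400)
show("legtop",(s<40)&(v>110)&(xx>1500)&(yy>860),.160,400)
show("orange",(h>15)&(s>186)&(v>110),.160,200)
show("mat",(v<60)&(xx<1000)&(yy<915)&(yy>650),.004,20000)
show("tray",(s<75)&(v<125)&(xx>1050)&(xx<1500)&(yy<900),.035,20000)
show("holder",(v<75)&(xx>1560)&(yy<860),.08,5000)
show("plate",(s<45)&(v>95)&(yy>880)&(xx<1480),.006,500)
show("carton white",(s<40)&(v>115)&(xx>1050)&(xx<1400)&(yy<860),.071,500)
show("offcut",(s>75)&(v>115)&(xx>1270)&(xx<1420)&(yy<800)&(yy>600),.061,500)
show("carton brown",(s>75)&(v>75)&(xx>1130)&(xx<1260)&(yy<830)&(yy>630),.071,500)
show("red",(s>100)&(h>165)&(v>60),.15,100)
E
python3 run1.py
```

```text
stem [0.3467 0.3284] size mm 32.0 28.0 long ang -66.9
stem [0.4259 0.2749] size mm 32.0 28.0 long ang -72.5
stem [0.4269 0.3987] size mm 31.0 30.0 long ang -90.9
stem [0.4316 0.0006] size mm 28.0 27.0 long ang -90.9
stem [0.4388 0.1101] size mm 29.0 27.0 long ang -90.9
stem [ 0.4403 -0.0965] size mm 27.0 29.0 long ang -117.5
stem [ 0.7325 -0.2325] size mm 30.0 31.0 long ang 178.2
legtop [ 0.4287 -0.3811] size mm 22.0 24.0 long ang 177.5
legtop [ 0.444  -0.3195] size mm 22.0 24.0 long ang 177.7
legtop [ 0.446  -0.2559] size mm 24.0 22.0 long ang -1.9
orange [ 0.3243 -0.3818] size mm 20.0 21.0 long ang -106.1
orange [ 0.3277 -0.2855] size mm 20.0 21.0 long ang -120.0
orange [ 0.3414 -0.3351] size mm 33.0 26.0 long ang -21.6
orange [ 0.3444 -0.2499] size mm 31.0 24.0 long ang -29.0
orange [ 0.3861 -0.1806] size mm 20.0 20.0 long ang -117.4
orange [ 0.3953 -0.158 ] size mm 32.0 23.0 long ang -17.3
mat [0.5628 0.3325] size mm 218.0 155.0 long ang -90.1
tray [ 0.621  -0.0015] size mm 261.0 201.0 long ang -84.5
holder [ 0.5602 -0.3249] size mm 73.0 203.0 long ang -95.7
plate [0.3469 0.3283] size mm 59.0 59.0 long ang -147.1
plate [0.4262 0.2746] size mm 59.0 60.0 long ang -174.6
plate [0.4267 0.399 ] size mm 59.0 59.0 long ang -33.7
plate [0.4315 0.0017] size mm 61.0 61.0 long ang -142.5
plate [ 0.4398 -0.0971] size mm 60.0 60.0 long ang -8.1
plate [0.439  0.1122] size mm 60.0 60.0 long ang -75.2
carton white [0.6082 0.0597] size mm 18.0 109.0 long ang -169.0
offcut [ 0.6291 -0.0516] size mm 42.0 117.0 long ang -162.9
carton brown [0.6027 0.0766] size mm 15.0 112.0 long ang -169.1
carton brown [0.6104 0.0408] size mm 17.0 111.0 long ang -169.5
```

Every size I measured matches the spec. Plan: the carton first, then the offcut.

```bash
cat > go.py <<'E'
import sys,numpy as np
from cell import sensors
o=sensors.get_obs(); p=o["tool_pos"]; yaw=o["tool_rot"][2]
x,y,z,t=map(float,sys.argv[1:5])
d=np.array([x,y,z])-p; th=np.radians(t)
a=d[0]*np.cos(th)+d[1]*np.sin(th); b=d[0]*np.sin(th)-d[1]*np.cos(th)
dyaw=(yaw-t+180)%360-180
print("t",o["time_s"],"pos",p.round(4),"rot",o["tool_rot"].round(2),"w",round(o["grip_width"],4))
print("rz units",round(dyaw/10,2),"| after turning: dx %.2f dy %.2f dz %.2f"%(a/.03,b/.03,-d[2]/.03))
E
python3 go.py 0.607 0.059 0.18 11
```

```text
t 0.35 pos [ 0.2901 -0.5815  0.2223] rot [-179.98    0.     26.52] w 0.0867
rz units 1.55 | after turning: dx 14.44 dy -18.94 dz 1.41
```

Emit:
carry_out(plan=[{"rz": 0.775,"fingers": -0.5},{"rz": 0.775},{"dx": 0.76,"dy": -1},{"dx": 0.76,"dy": -1},{"dx": 0.76,"dy": -1},{"dx": 0.76,"dy": -1},{"dx": 0.76,"dy": -1},{"dx": 0.76,"dy": -1},{"dx": 0.76,"dy": -1},{"dx": 0.76,"dy": -1},{"dx": 0.76,"dy": -1},{"dx": 0.76,"dy": -1}], force=20)

```text
validation failed for argument at $.pl...
```

```bash
python3 go.py 0.607 0.059 0.18 11
```

```text
t 0.35 pos [ 0.2901 -0.5815  0.2223] rot [-179.98    0.     26.52] w 0.0867
rz units 1.55 | after turning: dx 14.44 dy -18.94 dz 1.41
```

Emit:
carry_out(plan=[{"fingers": -0.5,"dx": 0,"dy": 0,"dz": 0,"rx": 0,"ry": 0,"rz": 0.775},{"fingers": -0.5,"dx": 0,"dy": 0,"dz": 0,"rx": 0,"ry": 0,"rz": 0.775}], force=20)

```text
time_s: 0.6
tool_pos: [0.2901, -0.5816, 0.2225]
tool_rot: [-180.0, 0.0, 10.8]
force: [0.4, -0.5, 0.8]
grip_width: 0.0744
```

```bash
python3 go.py 0.607 0.059 0.18 11
```

```text
t 0.6 pos [ 0.2901 -0.5816  0.2225] rot [-180.      0.     10.76] w 0.0744
rz units -0.02 | after turning: dx 14.44 dy -18.95 dz 1.42
```

All keys are needed in every row. The turn went as expected.

Emit:
carry_out(plan=[{"fingers": -0.5,"dx": 0.76,"dy": -1,"dz": 0,"rx": 0,"ry": 0,"rz": 0},{"fingers": -0.5,"dx": 0.76,"dy": -1,"dz": 0,"rx": 0,"ry": 0,"rz": 0},{"fingers": -0.5,"dx": 0.76,"dy": -1,"dz": 0,"rx": 0,"ry": 0,"rz": 0},{"fingers": -0.5,"dx": 0.76,"dy": -1,"dz": 0,"rx": 0,"ry": 0,"rz": 0},{"fingers": -0.5,"dx": 0.76,"dy": -1,"dz": 0,"rx": 0,"ry": 0,"rz": 0},{"fingers": -0.5,"dx": 0.76,"dy": -1,"dz": 0,"rx": 0,"ry": 0,"rz": 0},{"fingers": -0.5,"dx": 0.76,"dy": -1,"dz": 0,"rx": 0,"ry": 0,"rz": 0},{"fingers": -0.5,"dx": 0.76,"dy": -1,"dz": 0,"rx": 0,"ry": 0,"rz": 0},{"fingers": -0.5,"dx": 0.76,"dy": -1,"dz": 0,"rx": 0,"ry": 0,"rz": 0},{"fingers": -0.5,"dx": 0.76,"dy": -1,"dz": 0,"rx": 0,"ry": 0,"rz": 0},{"fingers": -0.5,"dx": 0.76,"dy": -1,"dz": 0,"rx": 0,"ry": 0,"rz": 0},{"fingers": -0.5,"dx": 0.76,"dy": -1,"dz": 0,"rx": 0,"ry": 0,"rz": 0}])

```text
time_s: 2.1
tool_pos: [0.4904, -0.1749, 0.2227]
tool_rot: [180.0, -0.0, 11.0]
force: [-0.4, 0.0, 1.2]
grip_width: 0.0652
```

```bash
python3 go.py 0.607 0.059 0.18 11
```

```text
t 2.1 pos [ 0.4904 -0.1749  0.2227] rot [ 1.7997e+02 -2.0000e-02  1.1010e+01] w 0.0652
rz units 0.0 | after turning: dx 5.30 dy -6.91 dz 1.42
```

Emit:
carry_out(plan=[{"fingers": -0.5,"dx": 0.76,"dy": -0.99,"dz": 0.2,"rx": 0,"ry": 0,"rz": 0},{"fingers": -0.5,"dx": 0.76,"dy": -0.99,"dz": 0.2,"rx": 0,"ry": 0,"rz": 0},{"fingers": -0.5,"dx": 0.76,"dy": -0.99,"dz": 0.2,"rx": 0,"ry": 0,"rz": 0},{"fingers": -0.5,"dx": 0.76,"dy": -0.99,"dz": 0.2,"rx": 0,"ry": 0,"rz": 0},{"fingers": -0.5,"dx": 0.76,"dy": -0.99,"dz": 0.2,"rx": 0,"ry": 0,"rz": 0},{"fingers": -0.5,"dx": 0.75,"dy": -0.98,"dz": 0.2,"rx": 0,"ry": 0,"rz": 0},{"fingers": -0.5,"dx": 0.75,"dy": -0.98,"dz": 0.2,"rx": 0,"ry": 0,"rz": 0},{"fingers": -0.5,"dx": 0,"dy": 0,"dz": 0,"rx": 0,"ry": 0,"rz": 0}])

```text
time_s: 3.1
tool_pos: [0.6063, 0.062, 0.1799]
tool_rot: [-179.9, 0.0, 11.3]
force: [-1.0, -0.2, 0.5]
grip_width: 0.0656
```

```bash
python3 go.py 0.607 0.059 0.038 11
python3 - <<'E'
from h import *
save(cam("wrist")["color"],"w1.png"); save(cam("scene")["color"],"s2.png",(230,100,470,330),3)
E
```

```text
t 3.1 pos [0.6063 0.062  0.1799] rot [-1.7986e+02  2.0000e-02  1.1340e+01] w 0.0656
rz units 0.03 | after turning: dx 0.00 dy 0.10 dz 4.73
```

View pics/w1.png

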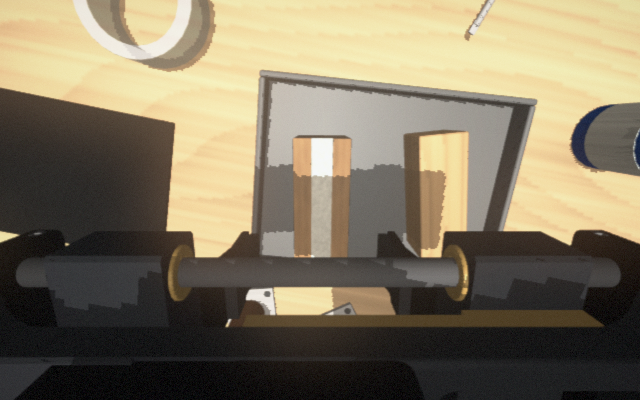

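View pics/s2.png

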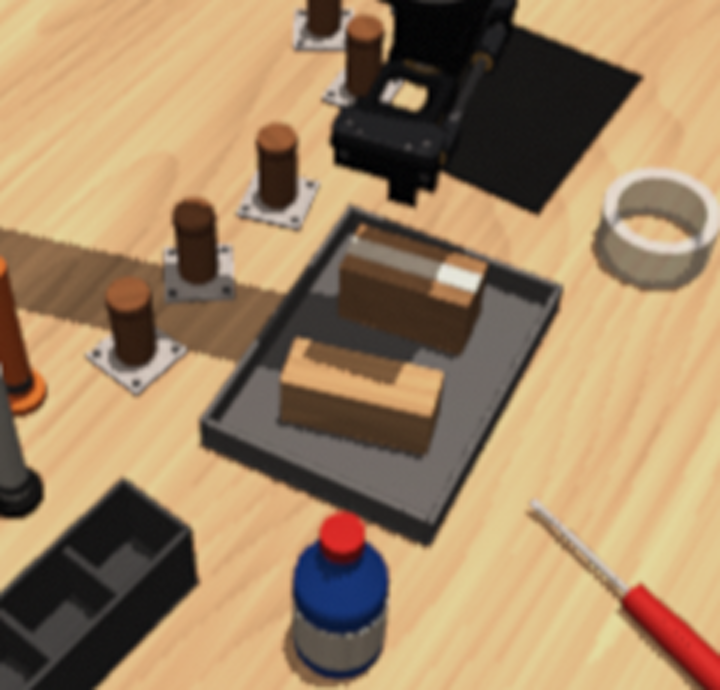

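The wrist view has the carton (cols 293–351) centred between the fingers. Going down to grasp.

Emit:
carry_out(plan=[{"fingers": -0.5,"dx": 0,"dy": 0.1,"dz": 0.95,"rx": 0,"ry": 0,"rz": 0},{"fingers": -0.5,"dx": 0,"dy": 0,"dz": 0.95,"rx": 0,"ry": 0,"rz": 0},{"fingers": -0.5,"dx": 0,"dy": 0,"dz": 0.95,"rx": 0,"ry": 0,"rz": 0},{"fingers": -0.5,"dx": 0,"dy": 0,"dz": 0.95,"rx": 0,"ry": 0,"rz": 0},{"fingers": -0.5,"dx": 0,"dy": 0,"dz": 0.95,"rx": 0,"ry": 0,"rz": 0},{"fingers": 1,"dx": 0,"dy": 0,"dz": 0,"rx": 0,"ry": 0,"rz": 0},{"fingers": 1,"dx": 0,"dy": 0,"dz": 0,"rx": 0,"ry": 0,"rz": 0},{"fingers": 1,"dx": 0,"dy": 0,"dz": 0,"rx": 0,"ry": 0,"rz": 0},{"fingers": 1,"dx": 0,"dy": 0,"dz": 0,"rx": 0,"ry": 0,"rz": 0},{"fingers": 1,"dx": 0,"dy": 0,"dz": -0.5,"rx": 0,"ry": 0,"rz": 0},{"fingers": 1,"dx": 0,"dy": 0,"dz": -1,"rx": 0,"ry": 0,"rz": 0},{"fingers": 1,"dx": 0,"dy": 0,"dz": -1,"rx": 0,"ry": 0,"rz": 0}])

```text
time_s: 4.7
tool_pos: [0.607, 0.0551, 0.1148]
tool_rot: [180.0, -0.0, 11.0]
force: [0.1, -0.9, -1.1]
grip_width: 0.0508
```

```bash
python3 go.py 0.563 0.385 0.13 0
```

```text
t 4.7 pos [0.607  0.0551 0.1148] rot [ 1.800e+02 -2.000e-02  1.103e+01] w 0.0508
rz units 1.1 | after turning: dx -1.47 dy -11.00 dz -0.51
```

Emit:
carry_out(plan=[{"fingers": 1,"dx": 0,"dy": 0,"dz": 0,"rx": 0,"ry": 0,"rz": 0.55},{"fingers": 1,"dx": 0,"dy": 0,"dz": 0,"rx": 0,"ry": 0,"rz": 0.55},{"fingers": 1,"dx": -0.15,"dy": -1,"dz": 0,"rx": 0,"ry": 0,"rz": 0},{"fingers": 1,"dx": -0.15,"dy": -1,"dz": 0,"rx": 0,"ry": 0,"rz": 0},{"fingers": 1,"dx": -0.15,"dy": -1,"dz": 0,"rx": 0,"ry": 0,"rz": 0},{"fingers": 1,"dx": -0.15,"dy": -1,"dz": 0,"rx": 0,"ry": 0,"rz": 0},{"fingers": 1,"dx": -0.15,"dy": -1,"dz": 0,"rx": 0,"ry": 0,"rz": 0},{"fingers": 1,"dx": -0.15,"dy": -1,"dz": 0,"rx": 0,"ry": 0,"rz": 0},{"fingers": 1,"dx": -0.15,"dy": -1,"dz": 0,"rx": 0,"ry": 0,"rz": 0},{"fingers": 1,"dx": -0.15,"dy": -1,"dz": 0,"rx": 0,"ry": 0,"rz": 0},{"fingers": 1,"dx": -0.15,"dy": -1,"dz": 0,"rx": 0,"ry": 0,"rz": 0},{"fingers": 1,"dx": -0.12,"dy": -1,"dz": 0,"rx": 0,"ry": 0,"rz": 0}])

```text
time_s: 6.2
tool_pos: [0.5627, 0.356, 0.1142]
tool_rot: [-180.0, -0.0, 0.0]
force: [0.2, 0.6, -1.0]
grip_width: 0.051
```

```bash
python3 go.py 0.563 0.385 0.036 0
```

```text
t 6.2 pos [0.5627 0.356  0.1142] rot [-1.7999e+02 -4.0000e-02  2.0000e-02] w 0.051
rz units 0.0 | after turning: dx 0.01 dy -0.97 dz 2.61
```

Emit:
carry_out(plan=[{"fingers": 1,"dx": 0,"dy": -0.97,"dz": 0,"rx": 0,"ry": 0,"rz": 0},{"fingers": 1,"dx": 0,"dy": 0,"dz": 0.8,"rx": 0,"ry": 0,"rz": 0},{"fingers": 1,"dx": 0,"dy": 0,"dz": 0.8,"rx": 0,"ry": 0,"rz": 0},{"fingers": 1,"dx": 0,"dy": 0,"dz": 0.6,"rx": 0,"ry": 0,"rz": 0},{"fingers": 1,"dx": 0,"dy": 0,"dz": 0.4,"rx": 0,"ry": 0,"rz": 0},{"fingers": 1,"dx": 0,"dy": 0,"dz": 0,"rx": 0,"ry": 0,"rz": 0},{"fingers": -0.5,"dx": 0,"dy": 0,"dz": 0,"rx": 0,"ry": 0,"rz": 0},{"fingers": -0.5,"dx": 0,"dy": 0,"dz": 0,"rx": 0,"ry": 0,"rz": 0},{"fingers": -0.5,"dx": 0,"dy": 0,"dz": -0.8,"rx": 0,"ry": 0,"rz": 0},{"fingers": -0.5,"dx": 0,"dy": 0,"dz": -1,"rx": 0,"ry": 0,"rz": 0},{"fingers": -0.5,"dx": 0,"dy": 0,"dz": -1,"rx": 0,"ry": 0,"rz": 0},{"fingers": -0.5,"dx": 0,"dy": 0,"dz": 0,"rx": 0,"ry": 0,"rz": 0}])

```text
time_s: 7.7
tool_pos: [0.5645, 0.3854, 0.1227]
tool_rot: [-179.8, -0.3, 0.0]
force: [-0.2, 1.2, 0.2]
grip_width: 0.0652
```

```bash
python3 go.py 0.629 -0.0516 0.12 17; python3 run1.py | grep -E "offcut|carton|stem"
python3 - <<'E'
from h import *
save(cam("top")["color"],"t3.png",(165,120,365,300),4)
E
```

```text
t 7.7 pos [0.5645 0.3854 0.1227] rot [-179.81   -0.31    0.  ] w 0.0652
rz units -1.7 | after turning: dx -2.20 dy 14.56 dz 0.09
stem [0.4227 0.2763] size mm 23.0 33.0 long ang -126.5
stem [0.4316 0.0006] size mm 27.0 28.0 long ang -109.2
stem [0.4392 0.1097] size mm 30.0 26.0 long ang -90.9
stem [ 0.4398 -0.0963] size mm 28.0 28.0 long ang -144.2
stem [ 0.7322 -0.2325] size mm 30.0 31.0 long ang 178.2
offcut [ 0.6288 -0.0516] size mm 45.0 119.0 long ang -162.9
```

View pics/t3.png

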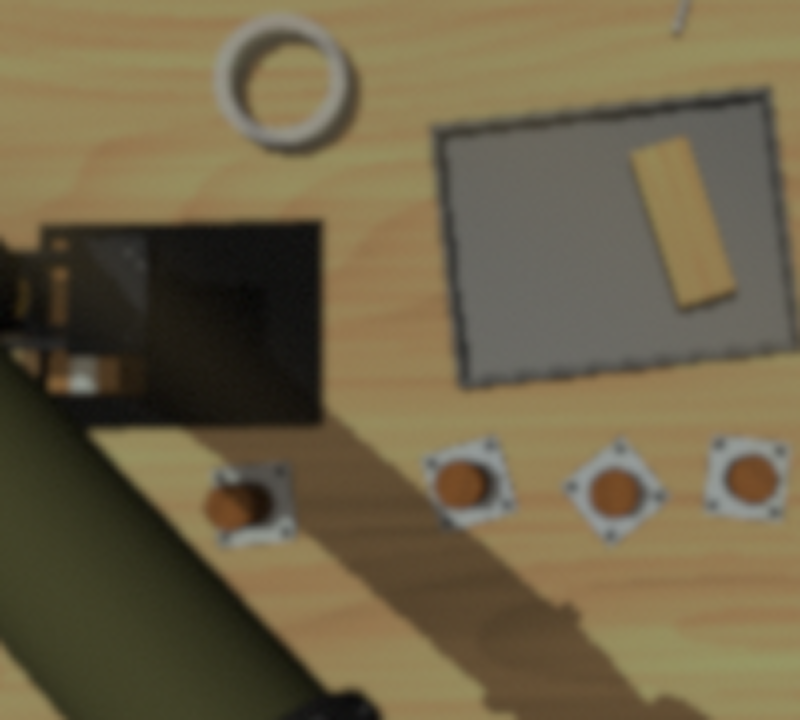

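The carton is on the mat: its white tape shows at (85,375) in the crop. The offcut hasn't moved. Fetching the offcut.

Emit:
carry_out(plan=[{"fingers": -0.5,"dx": 0,"dy": 0,"dz": 0,"rx": 0,"ry": 0,"rz": -0.85},{"fingers": -0.5,"dx": 0,"dy": 0,"dz": 0,"rx": 0,"ry": 0,"rz": -0.85},{"fingers": -0.5,"dx": -0.15,"dy": 1,"dz": 0,"rx": 0,"ry": 0,"rz": 0},{"fingers": -0.5,"dx": -0.15,"dy": 1,"dz": 0,"rx": 0,"ry": 0,"rz": 0},{"fingers": -0.5,"dx": -0.15,"dy": 1,"dz": 0,"rx": 0,"ry": 0,"rz": 0},{"fingers": -0.5,"dx": -0.15,"dy": 1,"dz": 0,"rx": 0,"ry": 0,"rz": 0},{"fingers": -0.5,"dx": -0.15,"dy": 1,"dz": 0,"rx": 0,"ry": 0,"rz": 0},{"fingers": -0.5,"dx": -0.15,"dy": 1,"dz": 0,"rx": 0,"ry": 0,"rz": 0},{"fingers": -0.5,"dx": -0.15,"dy": 1,"dz": 0,"rx": 0,"ry": 0,"rz": 0},{"fingers": -0.5,"dx": -0.15,"dy": 1,"dz": 0,"rx": 0,"ry": 0,"rz": 0},{"fingers": -0.5,"dx": -0.15,"dy": 1,"dz": 0,"rx": 0,"ry": 0,"rz": 0},{"fingers": -0.5,"dx": -0.15,"dy": 1,"dz": 0,"rx": 0,"ry": 0,"rz": 0}])

```text
time_s: 9.3
tool_pos: [0.6066, 0.0826, 0.1174]
tool_rot: [-180.0, 0.1, 17.0]
force: [0.2, -0.1, 0.2]
grip_width: 0.0652
```

Emit:
carry_out(plan=[{"fingers": -0.5,"dx": -0.15,"dy": 1,"dz": 0,"rx": 0,"ry": 0,"rz": 0},{"fingers": -0.5,"dx": -0.15,"dy": 1,"dz": 0,"rx": 0,"ry": 0,"rz": 0},{"fingers": -0.5,"dx": -0.15,"dy": 1,"dz": 0,"rx": 0,"ry": 0,"rz": 0},{"fingers": -0.5,"dx": -0.15,"dy": 1,"dz": 0,"rx": 0,"ry": 0,"rz": 0},{"fingers": -0.5,"dx": -0.1,"dy": 0.56,"dz": 0,"rx": 0,"ry": 0,"rz": 0},{"fingers": -0.5,"dx": 0,"dy": 0,"dz": 0,"rx": 0,"ry": 0,"rz": 0},{"fingers": -0.5,"dx": 0,"dy": 0,"dz": 0,"rx": 0,"ry": 0,"rz": 0}])

```text
time_s: 10.18
tool_pos: [0.6272, -0.051, 0.1188]
tool_rot: [-179.9, 0.0, 17.1]
force: [0.6, 0.1, -0.2]
grip_width: 0.0651
```

```bash
python3 go.py 0.629 -0.0516 0.032 17
python3 - <<'E'
from h import *
save(cam("wrist")["color"],"w2.png")
E
```

```text
t 10.175 pos [ 0.6272 -0.051   0.1188] rot [-1.7993e+02  1.0000e-02  1.7130e+01] w 0.0651
rz units 0.01 | after turning: dx 0.05 dy 0.04 dz 2.89
```

View pics/w2.png

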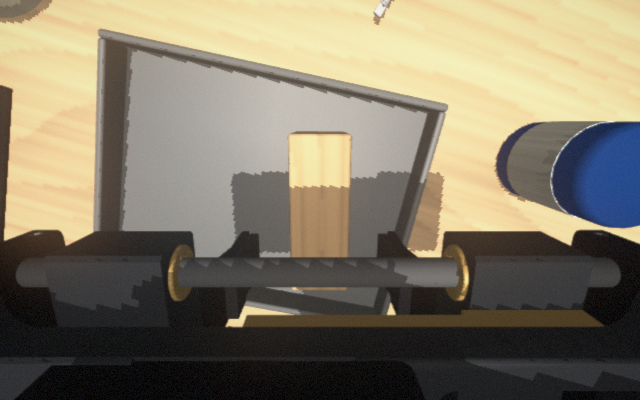

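The offcut (cols 290–350) is centred between the fingers.

Emit:
carry_out(plan=[{"fingers": -0.5,"dx": 0.05,"dy": 0.04,"dz": 0.9,"rx": 0,"ry": 0,"rz": 0},{"fingers": -0.5,"dx": 0,"dy": 0,"dz": 1,"rx": 0,"ry": 0,"rz": 0},{"fingers": -0.5,"dx": 0,"dy": 0,"dz": 1,"rx": 0,"ry": 0,"rz": 0},{"fingers": 1,"dx": 0,"dy": 0,"dz": 0,"rx": 0,"ry": 0,"rz": 0},{"fingers": 1,"dx": 0,"dy": 0,"dz": 0,"rx": 0,"ry": 0,"rz": 0},{"fingers": 1,"dx": 0,"dy": 0,"dz": 0,"rx": 0,"ry": 0,"rz": 0},{"fingers": 1,"dx": 0,"dy": 0,"dz": 0,"rx": 0,"ry": 0,"rz": 0},{"fingers": 1,"dx": 0,"dy": 0,"dz": -0.5,"rx": 0,"ry": 0,"rz": 0},{"fingers": 1,"dx": 0,"dy": 0,"dz": -1,"rx": 0,"ry": 0,"rz": 0},{"fingers": 1,"dx": 0,"dy": 0,"dz": -1,"rx": 0,"ry": 0,"rz": 0},{"fingers": 1,"dx": 0,"dy": 0,"dz": 0,"rx": 0,"ry": 0,"rz": 0.85},{"fingers": 1,"dx": 0,"dy": 0,"dz": 0,"rx": 0,"ry": 0,"rz": 0.85}])

```text
time_s: 11.72
tool_pos: [0.6295, -0.0543, 0.1084]
tool_rot: [180.0, -0.1, -0.3]
force: [-0.0, -0.3, -2.3]
grip_width: 0.0438
```

```bash
python3 go.py 0.563 0.280 0.030 0
```

```text
t 11.725 pos [ 0.6295 -0.0543  0.1084] rot [ 1.7996e+02 -7.0000e-02 -2.9000e-01] w 0.0438
rz units -0.03 | after turning: dx -2.22 dy -11.14 dz 2.61
```

Emit:
carry_out(plan=[{"fingers": 1,"dx": -0.2,"dy": -1,"dz": 0,"rx": 0,"ry": 0,"rz": 0},{"fingers": 1,"dx": -0.2,"dy": -1,"dz": 0,"rx": 0,"ry": 0,"rz": 0},{"fingers": 1,"dx": -0.2,"dy": -1,"dz": 0,"rx": 0,"ry": 0,"rz": 0},{"fingers": 1,"dx": -0.2,"dy": -1,"dz": 0,"rx": 0,"ry": 0,"rz": 0},{"fingers": 1,"dx": -0.2,"dy": -1,"dz": 0,"rx": 0,"ry": 0,"rz": 0},{"fingers": 1,"dx": -0.2,"dy": -1,"dz": 0,"rx": 0,"ry": 0,"rz": 0},{"fingers": 1,"dx": -0.2,"dy": -1,"dz": 0,"rx": 0,"ry": 0,"rz": 0},{"fingers": 1,"dx": -0.2,"dy": -1,"dz": 0,"rx": 0,"ry": 0,"rz": 0},{"fingers": 1,"dx": -0.2,"dy": -1,"dz": 0,"rx": 0,"ry": 0,"rz": 0},{"fingers": 1,"dx": -0.2,"dy": -1,"dz": 0,"rx": 0,"ry": 0,"rz": 0},{"fingers": 1,"dx": -0.2,"dy": -1,"dz": 0,"rx": 0,"ry": 0,"rz": 0},{"fingers": 1,"dx": 0,"dy": 0,"dz": 0,"rx": 0,"ry": 0,"rz": 0}])

```text
time_s: 13.22
tool_pos: [0.5617, 0.2798, 0.1079]
tool_rot: [-179.9, 0.0, 0.3]
force: [-0.6, -0.2, -2.0]
grip_width: 0.0439
```

```bash
python3 go.py 0.563 0.280 0.030 0
```

```text
t 13.225 pos [0.5617 0.2798 0.1079] rot [-179.89    0.      0.3 ] w 0.0439
rz units 0.03 | after turning: dx 0.04 dy -0.01 dz 2.60
```

Emit:
carry_out(plan=[{"fingers": 1,"dx": 0,"dy": 0,"dz": 0.9,"rx": 0,"ry": 0,"rz": 0},{"fingers": 1,"dx": 0,"dy": 0,"dz": 0.9,"rx": 0,"ry": 0,"rz": 0},{"fingers": 1,"dx": 0,"dy": 0,"dz": 0.5,"rx": 0,"ry": 0,"rz": 0},{"fingers": 1,"dx": 0,"dy": 0,"dz": 0.3,"rx": 0,"ry": 0,"rz": 0},{"fingers": 1,"dx": 0,"dy": 0,"dz": 0,"rx": 0,"ry": 0,"rz": 0},{"fingers": -0.5,"dx": 0,"dy": 0,"dz": 0,"rx": 0,"ry": 0,"rz": 0},{"fingers": -0.5,"dx": 0,"dy": 0,"dz": 0,"rx": 0,"ry": 0,"rz": 0},{"fingers": -0.5,"dx": 0,"dy": 0,"dz": 0,"rx": 0,"ry": 0,"rz": 0},{"fingers": -0.5,"dx": 0,"dy": 0,"dz": -1,"rx": 0,"ry": 0,"rz": 0},{"fingers": -0.5,"dx": 0,"dy": 0,"dz": -1,"rx": 0,"ry": 0,"rz": 0},{"fingers": -0.5,"dx": 0,"dy": 0,"dz": -1,"rx": 0,"ry": 0,"rz": 0},{"fingers": -0.5,"dx": 0,"dy": 0,"dz": -0.4,"rx": 0,"ry": 0,"rz": 0}])

```text
time_s: 14.72
tool_pos: [0.5641, 0.277, 0.133]
tool_rot: [-179.9, -0.2, 0.0]
force: [0.5, 0.4, -0.1]
grip_width: 0.0649
```

Emit:
carry_out(plan=[{"fingers": -0.5,"dx": 0,"dy": 1,"dz": 0,"rx": 0,"ry": 0,"rz": 0},{"fingers": -0.5,"dx": 0,"dy": 1,"dz": 0,"rx": 0,"ry": 0,"rz": 0},{"fingers": -0.5,"dx": 0,"dy": 1,"dz": 0,"rx": 0,"ry": 0,"rz": -1},{"fingers": -0.5,"dx": 0,"dy": 0,"dz": 0,"rx": 0,"ry": 0,"rz": -1},{"fingers": -0.5,"dx": 0,"dy": 0,"dz": 0,"rx": 0,"ry": 0,"rz": -1},{"fingers": -0.5,"dx": 0,"dy": 0,"dz": 0,"rx": 0,"ry": 0,"rz": -1},{"fingers": -0.5,"dx": 0,"dy": 0,"dz": 0,"rx": 0,"ry": 0,"rz": -1},{"fingers": -0.5,"dx": 0,"dy": 0,"dz": 0,"rx": 0,"ry": 0,"rz": -1},{"fingers": -0.5,"dx": 0,"dy": 0,"dz": 0,"rx": 0,"ry": 0,"rz": -1},{"fingers": -0.5,"dx": 0,"dy": 0,"dz": 0,"rx": 0,"ry": 0,"rz": -1},{"fingers": -0.5,"dx": 0,"dy": 0,"dz": 0,"rx": 0,"ry": 0,"rz": -1},{"fingers": -0.5,"dx": 0,"dy": 0,"dz": 0,"rx": 0,"ry": 0,"rz": 0}])

```text
time_s: 16.23
tool_pos: [0.5628, 0.1861, 0.1301]
tool_rot: [-179.9, -0.0, 89.9]
force: [-0.7, -0.8, -0.8]
grip_width: 0.0651
```

```bash
python3 go.py 0.439 0.111 0.13 90; python3 run1.py
python3 - <<'E'
from h import *
save(cam("top")["color"],"t4.png",(165,120,365,300),4)
save(cam("scene")["color"],"s4.png",(230,60,470,290),3)
E
```

```text
t 16.225 pos [0.5628 0.1861 0.1301] rot [-1.7992e+02 -1.0000e-02  8.9910e+01] w 0.0651
rz units -0.01 | after turning: dx -2.50 dy -4.13 dz 0.00
stem [0.3469 0.3283] size mm 33.0 28.0 long ang -64.3
stem [0.4269 0.3983] size mm 31.0 30.0 long ang -90.9
stem [0.4244 0.2766] size mm 27.0 29.0 long ang -153.3
stem [ 4.318e-01 -4.000e-04] size mm 27.0 29.0 long ang -147.1
stem [ 0.44   -0.0961] size mm 29.0 27.0 long ang -90.9
stem [0.5349 0.4008] size mm 9.0 51.0 long ang -179.3
stem [ 0.7324 -0.2326] size mm 32.0 29.0 long ang -23.0
legtop [ 0.4287 -0.3808] size mm 24.0 22.0 long ang -2.4
legtop [ 0.4437 -0.3195] size mm 23.0 24.0 long ang 177.7
legtop [ 0.446  -0.2559] size mm 23.0 24.0 long ang 178.0
orange [ 0.3243 -0.3815] size mm 20.0 21.0 long ang -106.8
orange [ 0.3277 -0.2853] size mm 20.0 21.0 long ang -109.2
orange [ 0.3414 -0.3354] size mm 33.0 26.0 long ang -23.4
orange [ 0.3443 -0.2504] size mm 31.0 25.0 long ang -29.7
orange [ 0.3864 -0.1803] size mm 20.0 21.0 long ang -112.6
orange [ 0.395  -0.1589] size mm 31.0 24.0 long ang -18.1
tray [ 0.6207 -0.001 ] size mm 262.0 201.0 long ang -84.3
holder [ 0.5601 -0.3247] size mm 72.0 203.0 long ang -95.9
plate [0.3468 0.3283] size mm 59.0 59.0 long ang -57.8
plate [0.4267 0.3989] size mm 59.0 60.0 long ang -125.0
plate [ 0.4382 -0.0074] size mm 39.0 61.0 long ang -145.1
plate [ 0.4398 -0.0971] size mm 60.0 60.0 long ang -7.9
```

View pics/t4.png

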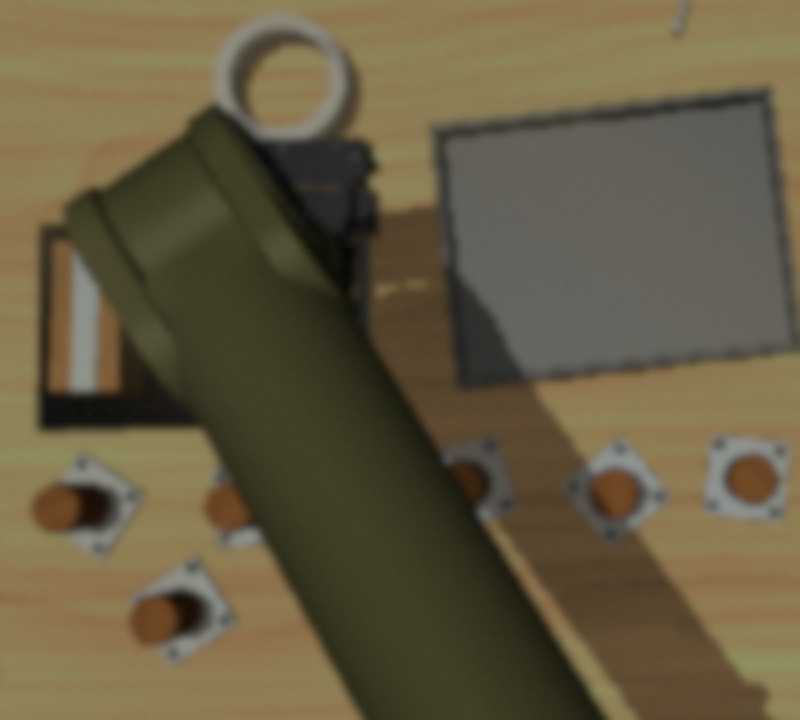

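View pics/s4.png

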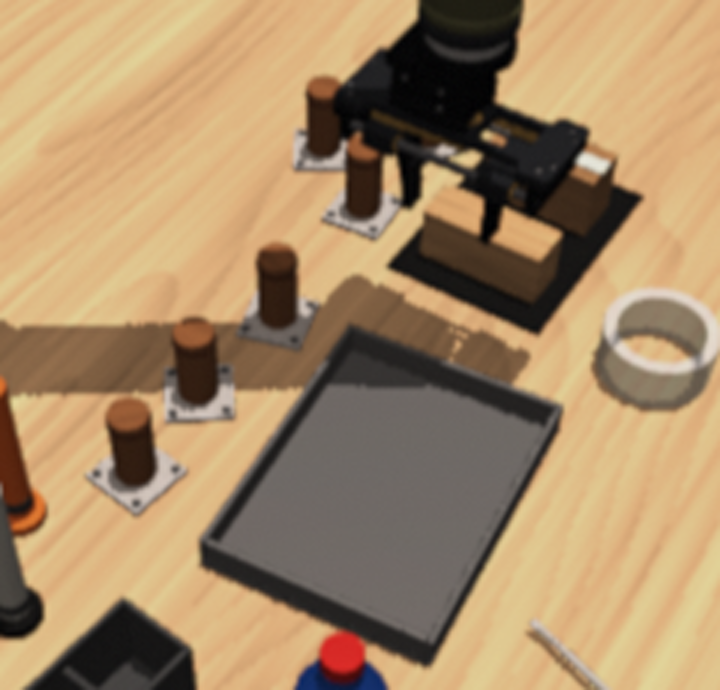

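The tray is empty, and the carton and offcut sit side by side on the mat. Now the first foot, at (0.439, 0.111).

Emit:
carry_out(plan=[{"fingers": -0.5,"dx": -0.5,"dy": -0.83,"dz": 0,"rx": 0,"ry": 0,"rz": 0},{"fingers": -0.5,"dx": -0.5,"dy": -0.83,"dz": 0,"rx": 0,"ry": 0,"rz": 0},{"fingers": -0.5,"dx": -0.5,"dy": -0.83,"dz": 0,"rx": 0,"ry": 0,"rz": 0},{"fingers": -0.5,"dx": -0.5,"dy": -0.83,"dz": 0,"rx": 0,"ry": 0,"rz": 0},{"fingers": -0.5,"dx": -0.5,"dy": -0.81,"dz": 0,"rx": 0,"ry": 0,"rz": 0},{"fingers": -0.5,"dx": 0,"dy": 0,"dz": 0,"rx": 0,"ry": 0,"rz": 0}])

```text
time_s: 17.12
tool_pos: [0.4383, 0.1098, 0.131]
tool_rot: [180.0, 0.2, 89.8]
force: [0.4, 0.2, 0.1]
grip_width: 0.0651
```

```bash
python3 go.py 0.439 0.111 0.042 90
python3 - <<'E'
from h import *
save(cam("wrist")["color"],"w3.png")
save(cam("scene")["color"],"s5.png",(230,60,470,290),2)
E
```

```text
t 17.125 pos [0.4383 0.1098 0.131 ] rot [179.97   0.18  89.81] w 0.0651
rz units -0.02 | after turning: dx 0.04 dy 0.02 dz 2.97
```

View pics/w3.png

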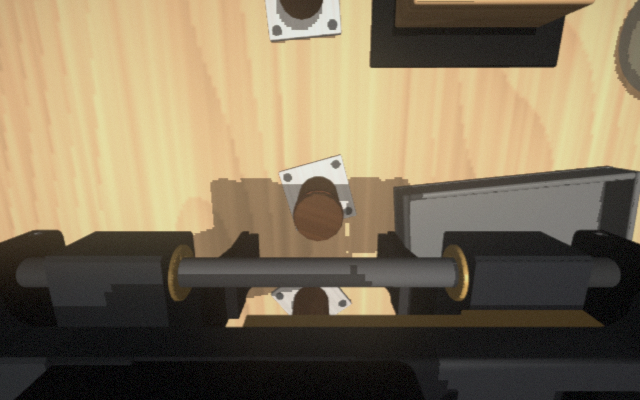

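View pics/s5.png

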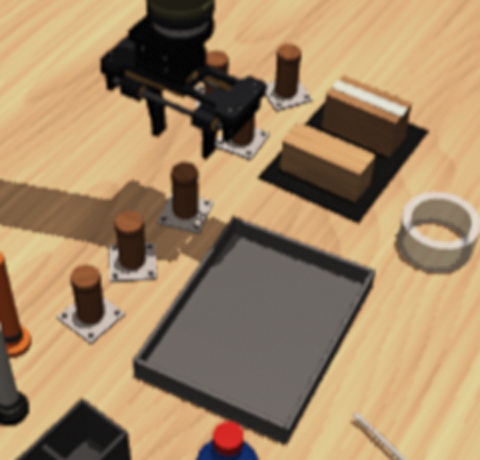

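The stem top (318,218) sits where the point below the TCP projects (row ~221). Grasping.

Emit:
carry_out(plan=[{"fingers": -0.5,"dx": 0.04,"dy": 0.02,"dz": 1,"rx": 0,"ry": 0,"rz": 0},{"fingers": -0.5,"dx": 0,"dy": 0,"dz": 1,"rx": 0,"ry": 0,"rz": 0},{"fingers": -0.5,"dx": 0,"dy": 0,"dz": 0.96,"rx": 0,"ry": 0,"rz": 0},{"fingers": 1,"dx": 0,"dy": 0,"dz": 0,"rx": 0,"ry": 0,"rz": 0},{"fingers": 1,"dx": 0,"dy": 0,"dz": 0,"rx": 0,"ry": 0,"rz": 0},{"fingers": 1,"dx": 0,"dy": 0,"dz": 0,"rx": 0,"ry": 0,"rz": 0},{"fingers": 1,"dx": 0,"dy": 0,"dz": 0,"rx": 0,"ry": 0,"rz": 0},{"fingers": 1,"dx": 0,"dy": 0,"dz": 0,"rx": 0,"ry": 0,"rz": 0},{"fingers": 1,"dx": 0,"dy": 0,"dz": -0.5,"rx": 0,"ry": 0,"rz": 0},{"fingers": 1,"dx": 0,"dy": 0,"dz": -1,"rx": 0,"ry": 0,"rz": 0},{"fingers": 1,"dx": 0,"dy": 0,"dz": -1,"rx": 0,"ry": 0,"rz": 0},{"fingers": 1,"dx": 0,"dy": 0,"dz": 0,"rx": 0,"ry": 0,"rz": 0}])

```text
time_s: 18.73
tool_pos: [0.4422, 0.1127, 0.1199]
tool_rot: [179.6, 0.0, 90.0]
force: [0.3, -1.2, -2.3]
grip_width: 0.0359
```

```bash
python3 go.py 0.660 0.0625 0.049 90
python3 - <<'E'
from h import *
save(cam("scene")["color"],"s6.png",(230,60,470,290),2)
E
```

```text
t 18.725 pos [0.4422 0.1127 0.1199] rot [1.7964e+02 5.0000e-02 8.9990e+01] w 0.0359
rz units -0.0 | after turning: dx -1.67 dy 7.26 dz 2.36
```

View pics/s6.png

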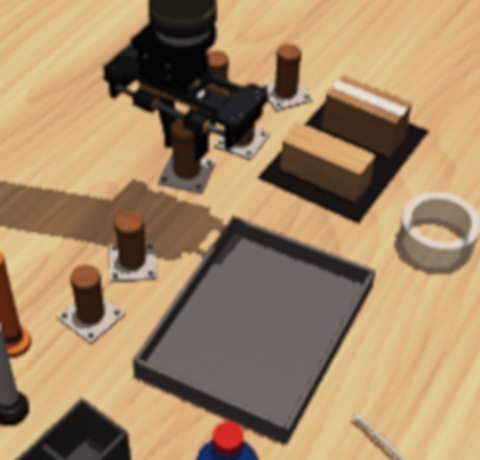

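Emit:
carry_out(plan=[{"fingers": 1,"dx": -0.21,"dy": 0.91,"dz": 0,"rx": 0,"ry": 0,"rz": 0},{"fingers": 1,"dx": -0.21,"dy": 0.91,"dz": 0,"rx": 0,"ry": 0,"rz": 0},{"fingers": 1,"dx": -0.21,"dy": 0.91,"dz": 0,"rx": 0,"ry": 0,"rz": 0},{"fingers": 1,"dx": -0.21,"dy": 0.91,"dz": 0,"rx": 0,"ry": 0,"rz": 0},{"fingers": 1,"dx": -0.21,"dy": 0.91,"dz": 0,"rx": 0,"ry": 0,"rz": 0},{"fingers": 1,"dx": -0.21,"dy": 0.91,"dz": 0,"rx": 0,"ry": 0,"rz": 0},{"fingers": 1,"dx": -0.21,"dy": 0.91,"dz": 0,"rx": 0,"ry": 0,"rz": 0},{"fingers": 1,"dx": -0.2,"dy": 0.9,"dz": 0,"rx": 0,"ry": 0,"rz": 0},{"fingers": 1,"dx": 0,"dy": 0,"dz": 0.3,"rx": 0,"ry": 0,"rz": 0},{"fingers": 1,"dx": 0,"dy": 0,"dz": 0.8,"rx": 0,"ry": 0,"rz": 0},{"fingers": 1,"dx": 0,"dy": 0,"dz": 0.7,"rx": 0,"ry": 0,"rz": 0},{"fingers": 1,"dx": 0,"dy": 0,"dz": 0,"rx": 0,"ry": 0,"rz": 0}])

```text
time_s: 20.27
tool_pos: [0.6554, 0.0621, 0.0602]
tool_rot: [-179.7, 0.0, 90.1]
force: [-0.4, 0.0, -1.8]
grip_width: 0.036
```

```bash
python3 go.py 0.660 0.0625 0.049 90
```

```text
t 20.275 pos [0.6554 0.0621 0.0602] rot [-1.7968e+02  4.0000e-02  9.0050e+01] w 0.036
rz units 0.01 | after turning: dx 0.01 dy 0.15 dz 0.37
```

Emit:
carry_out(plan=[{"fingers": 1,"dx": 0,"dy": 0.1,"dz": 0.2,"rx": 0,"ry": 0,"rz": 0},{"fingers": 1,"dx": 0,"dy": 0,"dz": 0.2,"rx": 0,"ry": 0,"rz": 0},{"fingers": 1,"dx": 0,"dy": 0,"dz": 0,"rx": 0,"ry": 0,"rz": 0}])

```text
time_s: 20.65
tool_pos: [0.6609, 0.0623, 0.051]
tool_rot: [-180.0, 0.0, 90.0]
force: [0.1, -0.7, -1.3]
grip_width: 0.0355
```

```bash
python3 go.py 0.660 0.0625 0.049 90
python3 - <<'E'
from h import *
save(cam("scene")["color"],"s7.png",(290,130,450,290),4)
E
```

```text
t 20.65 pos [0.6609 0.0623 0.051 ] rot [-1.7998e+02  1.0000e-02  9.0010e+01] w 0.0355
rz units 0.0 | after turning: dx 0.01 dy -0.03 dz 0.07
```

View pics/s7.png

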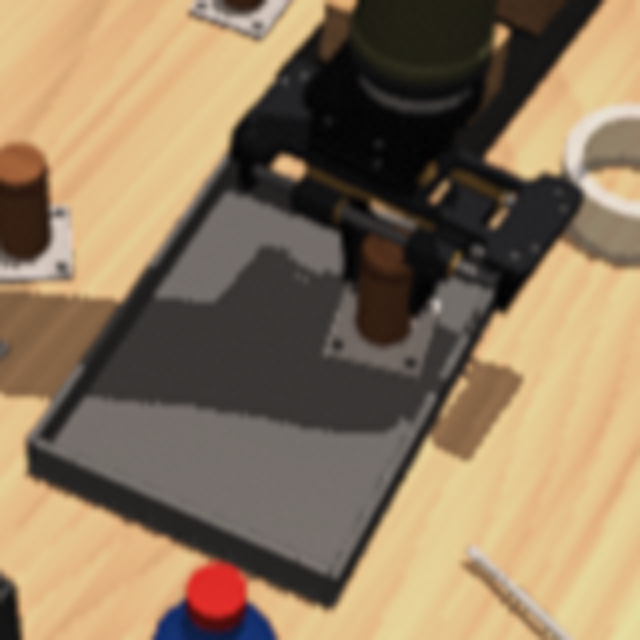

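The foot is over the far-left part of the tray, just above the floor. Lowering it and letting go.

Emit:
carry_out(plan=[{"fingers": 1,"dx": 0,"dy": 0,"dz": 0.07,"rx": 0,"ry": 0,"rz": 0},{"fingers": 1,"dx": 0,"dy": 0,"dz": 0,"rx": 0,"ry": 0,"rz": 0},{"fingers": -0.5,"dx": 0,"dy": 0,"dz": 0,"rx": 0,"ry": 0,"rz": 0},{"fingers": -0.5,"dx": 0,"dy": 0,"dz": 0,"rx": 0,"ry": 0,"rz": 0},{"fingers": -0.5,"dx": 0,"dy": 0,"dz": 0,"rx": 0,"ry": 0,"rz": 0},{"fingers": -0.5,"dx": 0,"dy": 0,"dz": -1,"rx": 0,"ry": 0,"rz": 0},{"fingers": -0.5,"dx": 0,"dy": 0,"dz": -1,"rx": 0,"ry": 0,"rz": 0},{"fingers": -0.5,"dx": 0,"dy": 0,"dz": -0.7,"rx": 0,"ry": 0,"rz": 0},{"fingers": -0.5,"dx": 0,"dy": 0,"dz": 0,"rx": 0,"ry": 0,"rz": 0}])

```text
time_s: 21.82
tool_pos: [0.6622, 0.0627, 0.132]
tool_rot: [179.8, 0.0, 90.0]
force: [-0.4, 0.5, -0.2]
grip_width: 0.065
```

```bash
python3 run1.py | grep -E "stem|plate"; python3 go.py 0.440 -0.0965 0.13 90
python3 - <<'E'
from h import *
save(cam("scene")["color"],"s8.png",(230,60,470,290),2)
E
```

```text
stem [0.3468 0.3283] size mm 33.0 28.0 long ang -68.3
stem [0.4261 0.2748] size mm 33.0 28.0 long ang -90.9
stem [0.4269 0.3983] size mm 31.0 30.0 long ang -90.9
stem [0.5345 0.4004] size mm 9.0 50.0 long ang -179.3
stem [ 0.7325 -0.2325] size mm 33.0 29.0 long ang -45.9
plate [0.3468 0.3283] size mm 59.0 59.0 long ang -57.8
plate [0.4262 0.2746] size mm 59.0 60.0 long ang -174.6
plate [0.4265 0.3988] size mm 59.0 59.0 long ang -33.7
plate [ 0.4527 -0.1226] size mm 20.0 42.0 long ang -153.6
t 21.875 pos [0.6612 0.0624 0.1304] rot [1.7995e+02 2.0000e-02 9.0010e+01] w 0.0651
rz units 0.0 | after turning: dx -5.30 dy -7.37 dz 0.01
```

View pics/s8.png

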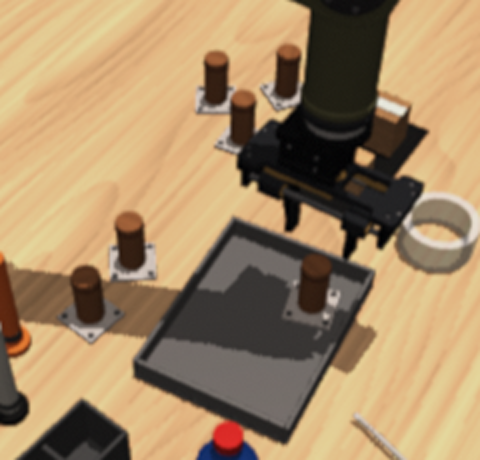

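The first foot stands in the tray. Next is the one at (0.440, -0.0965).

Emit:
carry_out(plan=[{"fingers": -0.5,"dx": -0.66,"dy": -0.92,"dz": 0,"rx": 0,"ry": 0,"rz": 0},{"fingers": -0.5,"dx": -0.66,"dy": -0.92,"dz": 0,"rx": 0,"ry": 0,"rz": 0},{"fingers": -0.5,"dx": -0.66,"dy": -0.92,"dz": 0,"rx": 0,"ry": 0,"rz": 0},{"fingers": -0.5,"dx": -0.66,"dy": -0.92,"dz": 0,"rx": 0,"ry": 0,"rz": 0},{"fingers": -0.5,"dx": -0.66,"dy": -0.92,"dz": 0,"rx": 0,"ry": 0,"rz": 0},{"fingers": -0.5,"dx": -0.66,"dy": -0.92,"dz": 0,"rx": 0,"ry": 0,"rz": 0},{"fingers": -0.5,"dx": -0.66,"dy": -0.92,"dz": 0,"rx": 0,"ry": 0,"rz": 0},{"fingers": -0.5,"dx": -0.66,"dy": -0.92,"dz": 0,"rx": 0,"ry": 0,"rz": 0},{"fingers": -0.5,"dx": 0,"dy": 0,"dz": 0,"rx": 0,"ry": 0,"rz": 0},{"fingers": -0.5,"dx": 0,"dy": 0,"dz": 0,"rx": 0,"ry": 0,"rz": 0}])

```text
time_s: 23.18
tool_pos: [0.4403, -0.0957, 0.1297]
tool_rot: [-180.0, -0.0, 90.0]
force: [-0.1, 0.4, -0.8]
grip_width: 0.0655
```

```bash
cat > wr.py <<'E'
# wrist: stem (brown disc) position under the gripper at height z
from meas import *
import sys
from scipy.spatial.transform import Rotation as Ro
o=sensors.get_obs(); d=cam("wrist"); save(d["color"],sys.argv[1])
R=Ro.from_euler("xyz",o["tool_rot"],degrees=True).as_matrix(); T=d["tool_from_camera"]
def wcast(uv,z):
    r=np.linalg.inv(d["mtx"])@np.array([uv[0],uv[1],1.]); r=R@T[:3,:3]@r; c=o["tool_pos"]+R@T[:3,3]
    return c+r*(z-c[2])/r[2]
if __name__=="__main__":
    for a in sys.argv[2:]:
        u,v,z=map(float,a.split(",")); print(a,wcast((u,v),z).round(4))
E
python3 go.py 0.440 -0.0965 0.042 90; python3 wr.py w4.png
```

```text
t 23.175 pos [ 0.4403 -0.0957  0.1297] rot [-1.7999e+02 -3.0000e-02  9.0010e+01] w 0.0655
rz units 0.0 | after turning: dx -0.03 dy -0.01 dz 2.92
```

View pics/w4.png

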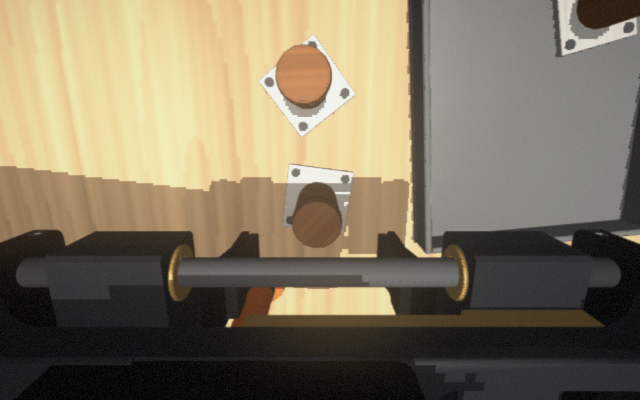

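The stem top is at (317,222), as expected. Grasping.

Emit:
carry_out(plan=[{"fingers": -0.5,"dx": 0,"dy": 0,"dz": 1,"rx": 0,"ry": 0,"rz": 0},{"fingers": -0.5,"dx": 0,"dy": 0,"dz": 1,"rx": 0,"ry": 0,"rz": 0},{"fingers": -0.5,"dx": 0,"dy": 0,"dz": 0.92,"rx": 0,"ry": 0,"rz": 0},{"fingers": 1,"dx": 0,"dy": 0,"dz": 0,"rx": 0,"ry": 0,"rz": 0},{"fingers": 1,"dx": 0,"dy": 0,"dz": 0,"rx": 0,"ry": 0,"rz": 0},{"fingers": 1,"dx": 0,"dy": 0,"dz": 0,"rx": 0,"ry": 0,"rz": 0},{"fingers": 1,"dx": 0,"dy": 0,"dz": 0,"rx": 0,"ry": 0,"rz": 0},{"fingers": 1,"dx": 0,"dy": 0,"dz": -0.5,"rx": 0,"ry": 0,"rz": 0},{"fingers": 1,"dx": 0,"dy": 0,"dz": -1,"rx": 0,"ry": 0,"rz": 0},{"fingers": 1,"dx": 0,"dy": 0,"dz": -1,"rx": 0,"ry": 0,"rz": 0},{"fingers": 1,"dx": 0,"dy": 0,"dz": 0,"rx": 0,"ry": 0,"rz": 0},{"fingers": 1,"dx": 0,"dy": 0,"dz": 0,"rx": 0,"ry": 0,"rz": 0}])

```text
time_s: 24.72
tool_pos: [0.4399, -0.0962, 0.1174]
tool_rot: [-180.0, 0.0, 90.0]
force: [-1.0, 0.5, -2.3]
grip_width: 0.0354
```

```bash
python3 go.py 0.6715 -0.0569 0.049 90
```

```text
t 24.725 pos [ 0.4399 -0.0962  0.1174] rot [-1.7998e+02  3.0000e-02  9.0010e+01] w 0.0354
rz units 0.0 | after turning: dx 1.31 dy 7.72 dz 2.28
```

Emit:
carry_out(plan=[{"fingers": 1,"dx": 0.16,"dy": 0.96,"dz": 0,"rx": 0,"ry": 0,"rz": 0},{"fingers": 1,"dx": 0.16,"dy": 0.96,"dz": 0,"rx": 0,"ry": 0,"rz": 0},{"fingers": 1,"dx": 0.16,"dy": 0.96,"dz": 0,"rx": 0,"ry": 0,"rz": 0},{"fingers": 1,"dx": 0.16,"dy": 0.96,"dz": 0,"rx": 0,"ry": 0,"rz": 0},{"fingers": 1,"dx": 0.16,"dy": 0.97,"dz": 0,"rx": 0,"ry": 0,"rz": 0},{"fingers": 1,"dx": 0.17,"dy": 0.97,"dz": 0,"rx": 0,"ry": 0,"rz": 0},{"fingers": 1,"dx": 0.17,"dy": 0.97,"dz": 0,"rx": 0,"ry": 0,"rz": 0},{"fingers": 1,"dx": 0.17,"dy": 0.97,"dz": 0,"rx": 0,"ry": 0,"rz": 0},{"fingers": 1,"dx": 0,"dy": 0,"dz": 0.8,"rx": 0,"ry": 0,"rz": 0},{"fingers": 1,"dx": 0,"dy": 0,"dz": 0.8,"rx": 0,"ry": 0,"rz": 0},{"fingers": 1,"dx": 0,"dy": 0,"dz": 0.4,"rx": 0,"ry": 0,"rz": 0},{"fingers": 1,"dx": 0,"dy": 0,"dz": 0,"rx": 0,"ry": 0,"rz": 0}])

```text
time_s: 26.22
tool_pos: [0.6707, -0.0567, 0.0558]
tool_rot: [-179.8, -0.0, 90.0]
force: [0.1, -0.4, -1.0]
grip_width: 0.0354
```

```bash
python3 go.py 0.6715 -0.0569 0.049 90;python3 - <<'E'
from h import *
save(cam("scene")["color"],"s9.png",(290,130,450,290),3)
E
```

```text
t 26.225 pos [ 0.6707 -0.0567  0.0558] rot [-1.7982e+02 -3.0000e-02  9.0020e+01] w 0.0354
rz units 0.0 | after turning: dx -0.01 dy 0.03 dz 0.23
```

View pics/s9.png

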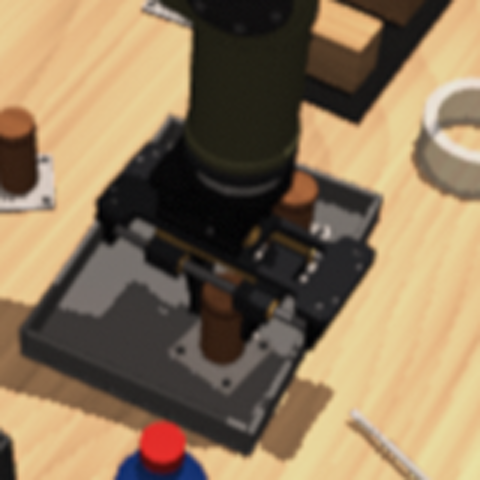

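The second foot is over the right-rear of the tray. Lowering it and letting go.

Emit:
carry_out(plan=[{"fingers": 1,"dx": 0,"dy": 0,"dz": 0.2,"rx": 0,"ry": 0,"rz": 0},{"fingers": 1,"dx": 0,"dy": 0,"dz": 0.02,"rx": 0,"ry": 0,"rz": 0},{"fingers": -0.5,"dx": 0,"dy": 0,"dz": 0,"rx": 0,"ry": 0,"rz": 0},{"fingers": -0.5,"dx": 0,"dy": 0,"dz": 0,"rx": 0,"ry": 0,"rz": 0},{"fingers": -0.5,"dx": 0,"dy": 0,"dz": 0,"rx": 0,"ry": 0,"rz": 0},{"fingers": -0.5,"dx": 0,"dy": 0,"dz": -1,"rx": 0,"ry": 0,"rz": 0},{"fingers": -0.5,"dx": 0,"dy": 0,"dz": -1,"rx": 0,"ry": 0,"rz": 0},{"fingers": -0.5,"dx": 0,"dy": 0,"dz": -0.7,"rx": 0,"ry": 0,"rz": 0},{"fingers": -0.5,"dx": 1,"dy": -0.74,"dz": 0,"rx": 0,"ry": 0,"rz": 0},{"fingers": -0.5,"dx": 1,"dy": -0.74,"dz": 0,"rx": 0,"ry": 0,"rz": 0},{"fingers": -0.5,"dx": 1,"dy": -0.74,"dz": 0,"rx": 0,"ry": 0,"rz": 0},{"fingers": -0.5,"dx": 1,"dy": -0.74,"dz": 0,"rx": 0,"ry": 0,"rz": 0}])

```text
time_s: 27.78
tool_pos: [0.5822, 0.0642, 0.132]
tool_rot: [-180.0, 0.0, 90.0]
force: [-0.5, 0.4, 0.5]
grip_width: 0.0656
```

```bash
python3 run1.py | grep -E "stem|plate"; python3 go.py 0.426 0.2748 0.13 90
python3 - <<'E'
from h import *
save(cam("scene")["color"],"s10.png",(230,60,470,290),2)
E
```

```text
stem [0.3467 0.3282] size mm 33.0 28.0 long ang -64.3
stem [0.4261 0.2748] size mm 33.0 28.0 long ang -90.9
stem [0.4269 0.3983] size mm 31.0 30.0 long ang -90.9
stem [0.5363 0.4004] size mm 9.0 50.0 long ang -179.3
stem [ 0.6708 -0.058 ] size mm 27.0 31.0 long ang 178.9
stem [ 0.7325 -0.2325] size mm 33.0 29.0 long ang -45.9
plate [0.3468 0.3283] size mm 60.0 59.0 long ang -57.5
plate [0.4261 0.2746] size mm 59.0 60.0 long ang -174.4
plate [0.4265 0.3989] size mm 59.0 59.0 long ang -124.3
t 27.825 pos [0.5787 0.0703 0.1322] rot [-1.7986e+02 -1.1000e-01  9.0410e+01] w 0.0654
rz units 0.04 | after turning: dx 6.82 dy -5.09 dz 0.07
```

View pics/s10.png

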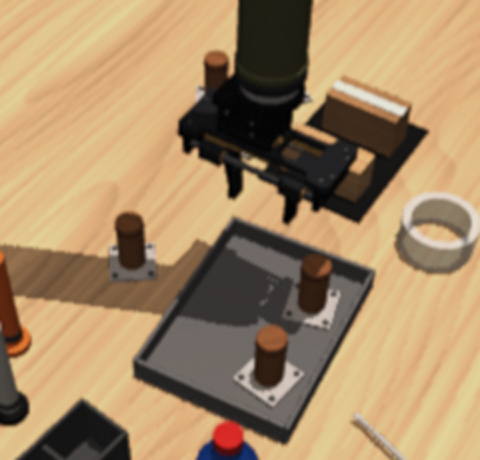

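Emit:
carry_out(plan=[{"fingers": -0.5,"dx": 0.98,"dy": -0.73,"dz": 0,"rx": 0,"ry": 0,"rz": 0},{"fingers": -0.5,"dx": 0.98,"dy": -0.73,"dz": 0,"rx": 0,"ry": 0,"rz": 0},{"fingers": -0.5,"dx": 0.98,"dy": -0.73,"dz": 0,"rx": 0,"ry": 0,"rz": 0},{"fingers": -0.5,"dx": 0.98,"dy": -0.73,"dz": 0,"rx": 0,"ry": 0,"rz": 0},{"fingers": -0.5,"dx": 0.98,"dy": -0.73,"dz": 0,"rx": 0,"ry": 0,"rz": 0},{"fingers": -0.5,"dx": 0.98,"dy": -0.73,"dz": 0,"rx": 0,"ry": 0,"rz": 0},{"fingers": -0.5,"dx": 0.98,"dy": -0.73,"dz": 0,"rx": 0,"ry": 0,"rz": 0},{"fingers": -0.5,"dx": 0,"dy": 0,"dz": 0,"rx": 0,"ry": 0,"rz": 0},{"fingers": -0.5,"dx": 0,"dy": 0,"dz": 0,"rx": 0,"ry": 0,"rz": 0}])

```text
time_s: 29.0
tool_pos: [0.4304, 0.2683, 0.132]
tool_rot: [180.0, 0.0, 90.0]
force: [-0.2, -0.5, -0.3]
grip_width: 0.0651
```

```bash
python3 go.py 0.426 0.2748 0.042 90; python3 wr.py w5.png
```

```text
t 29.0 pos [0.4304 0.2683 0.132 ] rot [1.7997e+02 4.0000e-02 8.9980e+01] w 0.0651
rz units -0.0 | after turning: dx 0.22 dy -0.15 dz 3.00
```

View pics/w5.png

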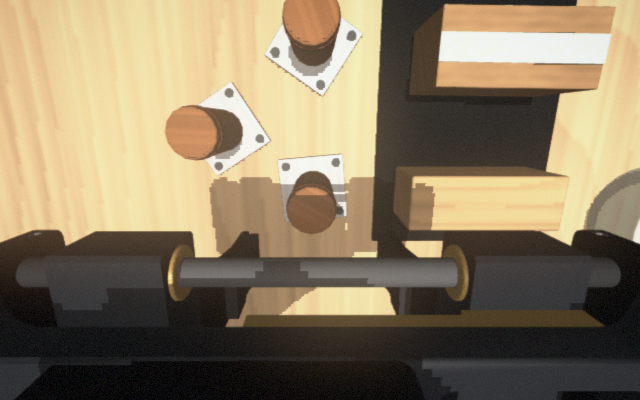

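Emit:
carry_out(plan=[{"fingers": -0.5,"dx": 0.22,"dy": -0.15,"dz": 0.5,"rx": 0,"ry": 0,"rz": 0},{"fingers": -0.5,"dx": 0,"dy": 0,"dz": 0.9,"rx": 0,"ry": 0,"rz": 0},{"fingers": -0.5,"dx": 0,"dy": 0,"dz": 0.9,"rx": 0,"ry": 0,"rz": 0},{"fingers": -0.5,"dx": 0,"dy": 0,"dz": 0.68,"rx": 0,"ry": 0,"rz": 0},{"fingers": 1,"dx": 0,"dy": 0,"dz": 0,"rx": 0,"ry": 0,"rz": 0},{"fingers": 1,"dx": 0,"dy": 0,"dz": 0,"rx": 0,"ry": 0,"rz": 0},{"fingers": 1,"dx": 0,"dy": 0,"dz": 0,"rx": 0,"ry": 0,"rz": 0},{"fingers": 1,"dx": 0,"dy": 0,"dz": 0,"rx": 0,"ry": 0,"rz": 0},{"fingers": 1,"dx": 0,"dy": 0,"dz": -0.5,"rx": 0,"ry": 0,"rz": 0},{"fingers": 1,"dx": 0,"dy": 0,"dz": -1,"rx": 0,"ry": 0,"rz": 0},{"fingers": 1,"dx": 0,"dy": 0,"dz": -1,"rx": 0,"ry": 0,"rz": 0},{"fingers": 1,"dx": 0,"dy": 0,"dz": -0.5,"rx": 0,"ry": 0,"rz": 0}])

```text
time_s: 30.55
tool_pos: [0.4259, 0.2762, 0.1347]
tool_rot: [179.8, -0.0, 90.0]
force: [0.7, 1.2, -0.9]
grip_width: 0.0357
```

```bash
python3 go.py 0.5704 0.0539 0.049 90
python3 - <<'E'
from h import *
save(cam("scene")["color"],"s11.png",(230,60,470,290),2)
E
```

```text
t 30.55 pos [0.4259 0.2762 0.1347] rot [ 1.7983e+02 -3.0000e-02  9.0020e+01] w 0.0357
rz units 0.0 | after turning: dx -7.41 dy 4.82 dz 2.86
```

View pics/s11.png

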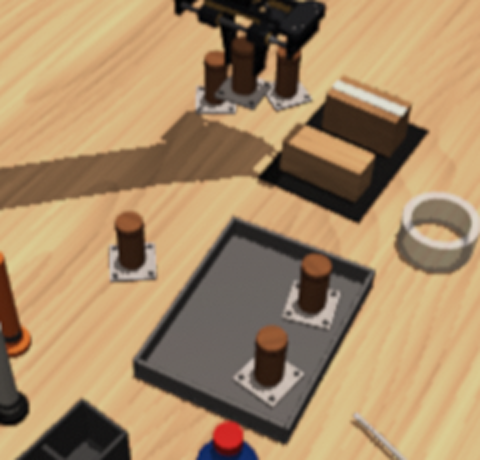

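Emit:
carry_out(plan=[{"fingers": 1,"dx": -0.93,"dy": 0.6,"dz": 0,"rx": 0,"ry": 0,"rz": 0},{"fingers": 1,"dx": -0.93,"dy": 0.6,"dz": 0,"rx": 0,"ry": 0,"rz": 0},{"fingers": 1,"dx": -0.93,"dy": 0.6,"dz": 0,"rx": 0,"ry": 0,"rz": 0},{"fingers": 1,"dx": -0.93,"dy": 0.6,"dz": 0,"rx": 0,"ry": 0,"rz": 0},{"fingers": 1,"dx": -0.93,"dy": 0.6,"dz": 0,"rx": 0,"ry": 0,"rz": 0},{"fingers": 1,"dx": -0.92,"dy": 0.6,"dz": 0,"rx": 0,"ry": 0,"rz": 0},{"fingers": 1,"dx": -0.92,"dy": 0.6,"dz": 0,"rx": 0,"ry": 0,"rz": 0},{"fingers": 1,"dx": -0.92,"dy": 0.6,"dz": 0,"rx": 0,"ry": 0,"rz": 0},{"fingers": 1,"dx": 0,"dy": 0,"dz": 0.8,"rx": 0,"ry": 0,"rz": 0},{"fingers": 1,"dx": 0,"dy": 0,"dz": 0.9,"rx": 0,"ry": 0,"rz": 0},{"fingers": 1,"dx": 0,"dy": 0,"dz": 0.8,"rx": 0,"ry": 0,"rz": 0},{"fingers": 1,"dx": 0,"dy": 0,"dz": 0,"rx": 0,"ry": 0,"rz": 0}])

```text
time_s: 32.1
tool_pos: [0.5669, 0.053, 0.0551]
tool_rot: [-179.7, -0.0, 90.0]
force: [0.2, 0.2, -1.1]
grip_width: 0.0356
```

```bash
python3 go.py 0.5704 0.0539 0.049 90;python3 - <<'E'
from h import *
save(cam("scene")["color"],"s12.png",(290,130,450,290),3)
E
```

```text
t 32.1 pos [0.5669 0.053  0.0551] rot [-179.69   -0.     90.02] w 0.0356
rz units 0.0 | after turning: dx 0.03 dy 0.12 dz 0.20
```

View pics/s12.png

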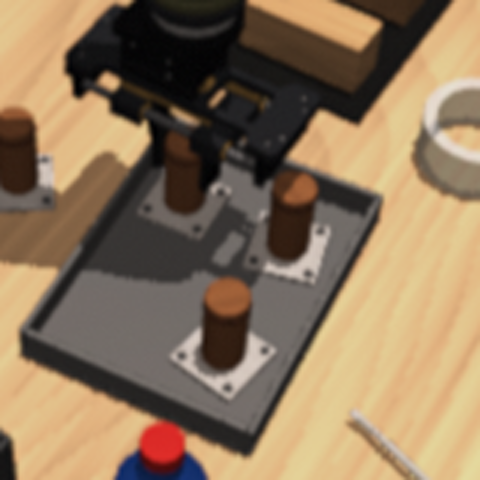

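The third foot is between the walls at front-left. Letting go, then over to the foot at (0.427, 0.3985).

Emit:
carry_out(plan=[{"fingers": 1,"dx": 0,"dy": 0,"dz": 0.18,"rx": 0,"ry": 0,"rz": 0},{"fingers": 1,"dx": 0,"dy": 0,"dz": 0,"rx": 0,"ry": 0,"rz": 0},{"fingers": -0.5,"dx": 0,"dy": 0,"dz": 0,"rx": 0,"ry": 0,"rz": 0},{"fingers": -0.5,"dx": 0,"dy": 0,"dz": 0,"rx": 0,"ry": 0,"rz": 0},{"fingers": -0.5,"dx": 0,"dy": 0,"dz": 0,"rx": 0,"ry": 0,"rz": 0},{"fingers": -0.5,"dx": 0,"dy": 0,"dz": -1,"rx": 0,"ry": 0,"rz": 0},{"fingers": -0.5,"dx": 0,"dy": 0,"dz": -1,"rx": 0,"ry": 0,"rz": 0},{"fingers": -0.5,"dx": 0,"dy": 0,"dz": -0.7,"rx": 0,"ry": 0,"rz": 0},{"fingers": -0.5,"dx": 0.96,"dy": -0.4,"dz": 0,"rx": 0,"ry": 0,"rz": 0},{"fingers": -0.5,"dx": 0.96,"dy": -0.4,"dz": 0,"rx": 0,"ry": 0,"rz": 0},{"fingers": -0.5,"dx": 0.96,"dy": -0.4,"dz": 0,"rx": 0,"ry": 0,"rz": 0},{"fingers": -0.5,"dx": 0.96,"dy": -0.4,"dz": 0,"rx": 0,"ry": 0,"rz": 0}])

```text
time_s: 33.65
tool_pos: [0.5207, 0.1693, 0.1332]
tool_rot: [-180.0, 0.0, 90.0]
force: [0.7, 0.3, 0.5]
grip_width: 0.0654
```

```bash
python3 run1.py | grep -E "stem|plate"; python3 go.py 0.427 0.3985 0.13 90
python3 - <<'E'
from h import *
save(cam("scene")["color"],"s13.png",(230,60,470,290),2)
E
```

```text
stem [0.3469 0.3283] size mm 33.0 28.0 long ang -64.3
stem [0.4269 0.3983] size mm 31.0 30.0 long ang -90.9
stem [0.4316 0.001 ] size mm 29.0 27.0 long ang -90.9
stem [0.5363 0.4008] size mm 9.0 54.0 long ang -179.3
stem [0.5685 0.0526] size mm 27.0 30.0 long ang -145.4
stem [0.6597 0.0622] size mm 25.0 30.0 long ang -154.4
stem [ 0.6704 -0.058 ] size mm 27.0 31.0 long ang 178.9
stem [ 0.7325 -0.2325] size mm 30.0 31.0 long ang 178.2
plate [0.3469 0.3285] size mm 60.0 59.0 long ang -57.1
plate [0.4266 0.3989] size mm 59.0 60.0 long ang -124.6
plate [ 0.434  -0.0015] size mm 53.0 61.0 long ang -143.0
t 33.7 pos [0.5183 0.1747 0.1335] rot [-1.7995e+02 -1.5000e-01  9.0350e+01] w 0.0649
rz units 0.03 | after turning: dx 7.46 dy -3.04 dz 0.12
```

View pics/s13.png

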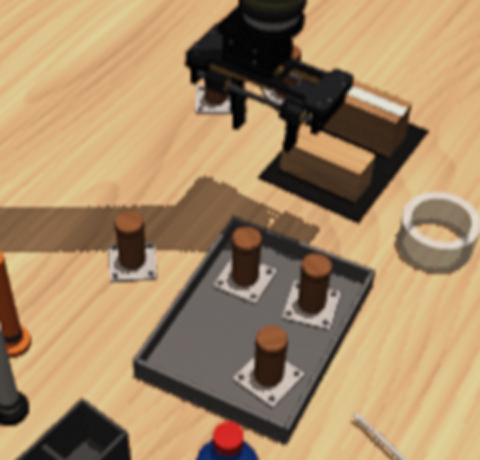

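Emit:
carry_out(plan=[{"fingers": -0.5,"dx": 0.96,"dy": -0.39,"dz": 0,"rx": 0,"ry": 0,"rz": 0},{"fingers": -0.5,"dx": 0.96,"dy": -0.39,"dz": 0,"rx": 0,"ry": 0,"rz": 0},{"fingers": -0.5,"dx": 0.96,"dy": -0.39,"dz": 0,"rx": 0,"ry": 0,"rz": 0},{"fingers": -0.5,"dx": 0.96,"dy": -0.39,"dz": 0,"rx": 0,"ry": 0,"rz": 0},{"fingers": -0.5,"dx": 0.95,"dy": -0.39,"dz": 0,"rx": 0,"ry": 0,"rz": 0},{"fingers": -0.5,"dx": 0.95,"dy": -0.39,"dz": 0,"rx": 0,"ry": 0,"rz": 0},{"fingers": -0.5,"dx": 0.95,"dy": -0.39,"dz": 0,"rx": 0,"ry": 0,"rz": 0},{"fingers": -0.5,"dx": 0.95,"dy": -0.39,"dz": 0,"rx": 0,"ry": 0,"rz": 0},{"fingers": -0.5,"dx": 0,"dy": 0,"dz": 0,"rx": 0,"ry": 0,"rz": 0},{"fingers": -0.5,"dx": 0,"dy": 0,"dz": 0,"rx": 0,"ry": 0,"rz": 0}])

```text
time_s: 35.0
tool_pos: [0.4284, 0.3965, 0.1328]
tool_rot: [180.0, 0.1, 90.0]
force: [-0.2, -0.3, -1.8]
grip_width: 0.065
```

```bash
python3 go.py 0.427 0.3985 0.042 90; python3 wr.py w6.png
```

```text
t 35.0 pos [0.4284 0.3965 0.1328] rot [1.7999e+02 7.0000e-02 8.9950e+01] w 0.065
rz units -0.0 | after turning: dx 0.07 dy -0.05 dz 3.03
```

View pics/w6.png

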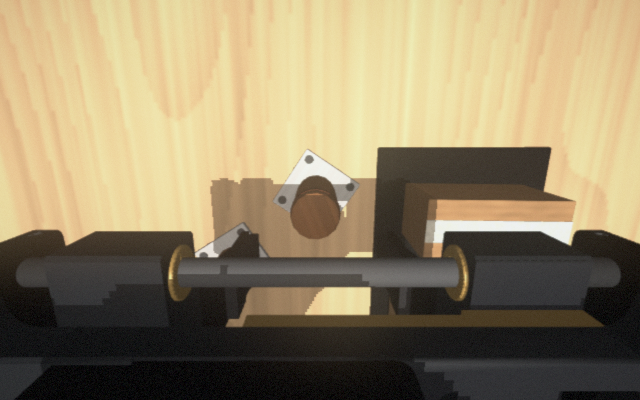

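Emit:
carry_out(plan=[{"fingers": -0.5,"dx": 0.07,"dy": -0.05,"dz": 0.5,"rx": 0,"ry": 0,"rz": 0},{"fingers": -0.5,"dx": 0,"dy": 0,"dz": 0.9,"rx": 0,"ry": 0,"rz": 0},{"fingers": -0.5,"dx": 0,"dy": 0,"dz": 0.9,"rx": 0,"ry": 0,"rz": 0},{"fingers": -0.5,"dx": 0,"dy": 0,"dz": 0.72,"rx": 0,"ry": 0,"rz": 0},{"fingers": 1,"dx": 0,"dy": 0,"dz": 0,"rx": 0,"ry": 0,"rz": 0},{"fingers": 1,"dx": 0,"dy": 0,"dz": 0,"rx": 0,"ry": 0,"rz": 0},{"fingers": 1,"dx": 0,"dy": 0,"dz": 0,"rx": 0,"ry": 0,"rz": 0},{"fingers": 1,"dx": 0,"dy": 0,"dz": 0,"rx": 0,"ry": 0,"rz": 0},{"fingers": 1,"dx": 0,"dy": 0,"dz": -0.5,"rx": 0,"ry": 0,"rz": 0},{"fingers": 1,"dx": 0,"dy": 0,"dz": -1,"rx": 0,"ry": 0,"rz": 0},{"fingers": 1,"dx": 0,"dy": 0,"dz": -1,"rx": 0,"ry": 0,"rz": 0},{"fingers": 1,"dx": 0,"dy": 0,"dz": -1,"rx": 0,"ry": 0,"rz": 0}])

```text
time_s: 36.55
tool_pos: [0.426, 0.4, 0.1494]
tool_rot: [180.0, -0.0, 90.0]
force: [0.3, -0.4, -1.5]
grip_width: 0.0355
```

```bash
python3 go.py 0.582 -0.0655 0.049 90
python3 - <<'E'
from h import *
save(cam("scene")["color"],"s14.png",(230,60,470,290),2)
E
```

```text
t 36.55 pos [0.426  0.4    0.1494] rot [ 1.7996e+02 -1.0000e-02  9.0040e+01] w 0.0355
rz units 0.0 | after turning: dx -15.52 dy 5.20 dz 3.35
```

View pics/s14.png

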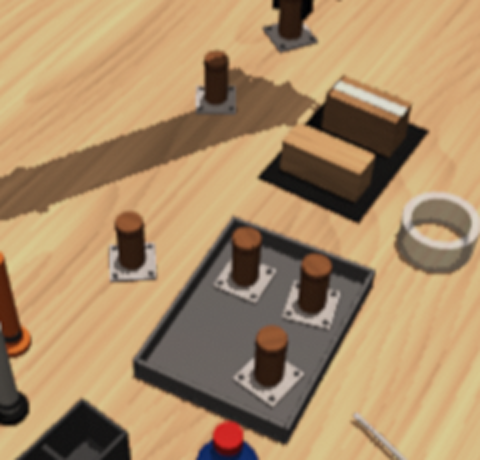

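Emit:
carry_out(plan=[{"fingers": 1,"dx": -0.97,"dy": 0.33,"dz": -0.5,"rx": 0,"ry": 0,"rz": 0},{"fingers": 1,"dx": -0.97,"dy": 0.33,"dz": -0.2,"rx": 0,"ry": 0,"rz": 0},{"fingers": 1,"dx": -0.97,"dy": 0.33,"dz": 0,"rx": 0,"ry": 0,"rz": 0},{"fingers": 1,"dx": -0.97,"dy": 0.33,"dz": 0,"rx": 0,"ry": 0,"rz": 0},{"fingers": 1,"dx": -0.97,"dy": 0.33,"dz": 0,"rx": 0,"ry": 0,"rz": 0},{"fingers": 1,"dx": -0.97,"dy": 0.33,"dz": 0,"rx": 0,"ry": 0,"rz": 0},{"fingers": 1,"dx": -0.97,"dy": 0.33,"dz": 0,"rx": 0,"ry": 0,"rz": 0},{"fingers": 1,"dx": -0.97,"dy": 0.33,"dz": 0,"rx": 0,"ry": 0,"rz": 0},{"fingers": 1,"dx": -0.97,"dy": 0.33,"dz": 0,"rx": 0,"ry": 0,"rz": 0},{"fingers": 1,"dx": -0.97,"dy": 0.33,"dz": 0,"rx": 0,"ry": 0,"rz": 0},{"fingers": 1,"dx": -0.97,"dy": 0.33,"dz": 0,"rx": 0,"ry": 0,"rz": 0},{"fingers": 1,"dx": -0.97,"dy": 0.33,"dz": 0,"rx": 0,"ry": 0,"rz": 0}])

```text
time_s: 38.1
tool_pos: [0.5451, 0.0499, 0.169]
tool_rot: [180.0, 0.0, 90.0]
force: [0.3, 0.3, -1.2]
grip_width: 0.0353
```

Emit:
carry_out(plan=[{"fingers": 1,"dx": -0.97,"dy": 0.31,"dz": 0,"rx": 0,"ry": 0,"rz": 0},{"fingers": 1,"dx": -0.97,"dy": 0.31,"dz": 0,"rx": 0,"ry": 0,"rz": 0},{"fingers": 1,"dx": -0.97,"dy": 0.31,"dz": 0,"rx": 0,"ry": 0,"rz": 0},{"fingers": 1,"dx": -0.97,"dy": 0.31,"dz": 0,"rx": 0,"ry": 0,"rz": 0},{"fingers": 1,"dx": 0,"dy": 0,"dz": 0,"rx": 0,"ry": 0,"rz": 0},{"fingers": 1,"dx": 0,"dy": 0,"dz": 1,"rx": 0,"ry": 0,"rz": 0},{"fingers": 1,"dx": 0,"dy": 0,"dz": 1,"rx": 0,"ry": 0,"rz": 0},{"fingers": 1,"dx": 0,"dy": 0,"dz": 1,"rx": 0,"ry": 0,"rz": 0},{"fingers": 1,"dx": 0,"dy": 0,"dz": 0.7,"rx": 0,"ry": 0,"rz": 0},{"fingers": 1,"dx": 0,"dy": 0,"dz": 0,"rx": 0,"ry": 0,"rz": 0}])

```text
time_s: 39.35
tool_pos: [0.5809, -0.0649, 0.0563]
tool_rot: [-179.8, -0.1, 90.1]
force: [-0.8, 0.5, 0.4]
grip_width: 0.0355
```

```bash
python3 go.py 0.582 -0.0655 0.049 90;python3 - <<'E'
from h import *
save(cam("scene")["color"],"s15.png",(290,130,450,290),3)
E
```

```text
t 39.35 pos [ 0.5809 -0.0649  0.0563] rot [-1.7983e+02 -5.0000e-02  9.0070e+01] w 0.0355
rz units 0.01 | after turning: dx -0.02 dy 0.04 dz 0.24
```

View pics/s15.png

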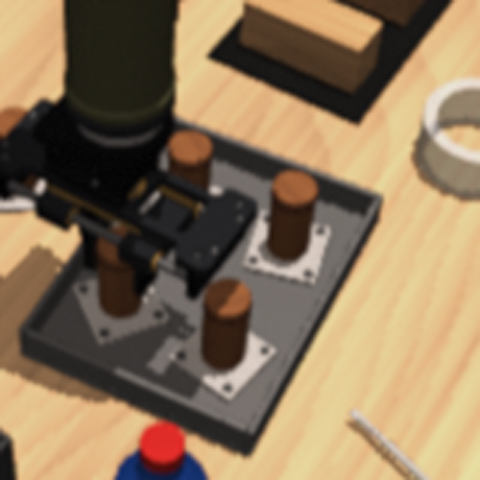

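The fourth foot is just over the front-right of the tray, clear of the others. Lowering it, letting go and going up.

Emit:
carry_out(plan=[{"fingers": 1,"dx": 0,"dy": 0,"dz": 0.2,"rx": 0,"ry": 0,"rz": 0},{"fingers": 1,"dx": 0,"dy": 0,"dz": 0.02,"rx": 0,"ry": 0,"rz": 0},{"fingers": -0.5,"dx": 0,"dy": 0,"dz": 0,"rx": 0,"ry": 0,"rz": 0},{"fingers": -0.5,"dx": 0,"dy": 0,"dz": 0,"rx": 0,"ry": 0,"rz": 0},{"fingers": -0.5,"dx": 0,"dy": 0,"dz": 0,"rx": 0,"ry": 0,"rz": 0},{"fingers": -0.5,"dx": 0,"dy": 0,"dz": -1,"rx": 0,"ry": 0,"rz": 0},{"fingers": -0.5,"dx": 0,"dy": 0,"dz": -1,"rx": 0,"ry": 0,"rz": 0},{"fingers": -0.5,"dx": 0,"dy": 0,"dz": -1,"rx": 0,"ry": 0,"rz": 0},{"fingers": -0.5,"dx": 0,"dy": 0,"dz": -1,"rx": 0,"ry": 0,"rz": 0},{"fingers": -0.5,"dx": 0,"dy": 0,"dz": -1,"rx": 0,"ry": 0,"rz": 0},{"fingers": -0.5,"dx": 0,"dy": 0,"dz": -1,"rx": 0,"ry": 0,"rz": 0},{"fingers": -0.5,"dx": 0,"dy": 0,"dz": -0.5,"rx": 0,"ry": 0,"rz": 0}])

```text
time_s: 40.9
tool_pos: [0.5828, -0.0656, 0.2478]
tool_rot: [179.9, 0.0, 90.0]
force: [0.0, -0.1, -0.0]
grip_width: 0.0652
```

```bash
python3 go.py 0.50 -0.32 0.245 90;python3 run1.py|grep -E "leg|stem"
python3 - <<'E'
from h import *
d=cam("top");save(d["color"],"t5.png",(165,120,365,300),4);save(d["color"],"t6.png",(390,170,480,260),8)
E
```

```text
t 40.9 pos [ 0.5828 -0.0656  0.2478] rot [1.7986e+02 4.0000e-02 9.0020e+01] w 0.0652
rz units 0.0 | after turning: dx -8.48 dy -2.76 dz 0.09
stem [0.3468 0.3284] size mm 33.0 28.0 long ang -64.3
stem [0.4316 0.0006] size mm 28.0 27.0 long ang -90.9
stem [0.5356 0.4002] size mm 52.0 9.0 long ang -0.4
stem [0.5687 0.0526] size mm 27.0 30.0 long ang -142.3
stem [0.6596 0.0618] size mm 25.0 31.0 long ang -157.7
stem [ 0.7325 -0.2325] size mm 30.0 31.0 long ang 178.2
legtop [ 0.4283 -0.3811] size mm 22.0 23.0 long ang 177.5
legtop [ 0.4437 -0.3192] size mm 22.0 24.0 long ang 177.7
legtop [ 0.446  -0.2559] size mm 24.0 22.0 long ang -1.9
```

View pics/t5.png

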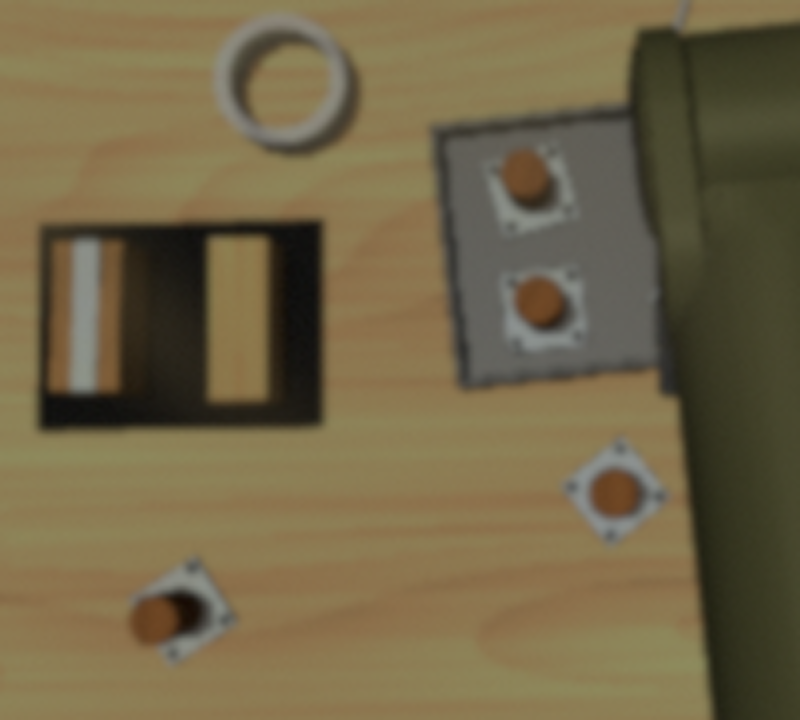

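View pics/t6.png

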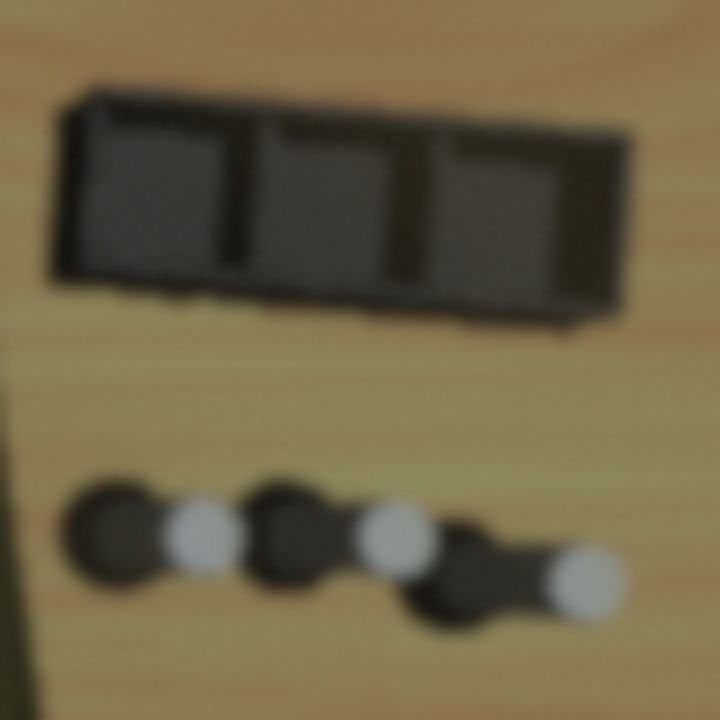

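Run:
```python
from h import *
d=cam("top")
P=[cast(d,(390+(x+.5)/8-.5,170+(y+.5)/8-.5),.08)[:2] for x,y in [(98,92),(630,133),(615,316),(80,282)]]
P=np.array(P);print(P.round(4)); c=P.mean(0); print("c",c)
for a,b in((0,1),(1,2),(2,3),(3,0)): print(np.linalg.norm(P[a]-P[b])*1000, np.degrees(np.arctan2(*(P[b]-P[a])[::-1])))
s=cam("scene"); save(s["color"],"s16.png",(195,250,305,365),7)
```

```text
[[ 0.604  -0.2408]
 [ 0.586  -0.4294]
 [ 0.5207 -0.4212]
 [ 0.5359 -0.2323]]
c [ 0.56165245 -0.33090668]
189.40756032492143 -95.45040024574013
65.73218114430864 172.83340312000635
189.4976422724955 85.40025118964
68.5462985220896 -7.1539846856536045
```

View pics/s16.png

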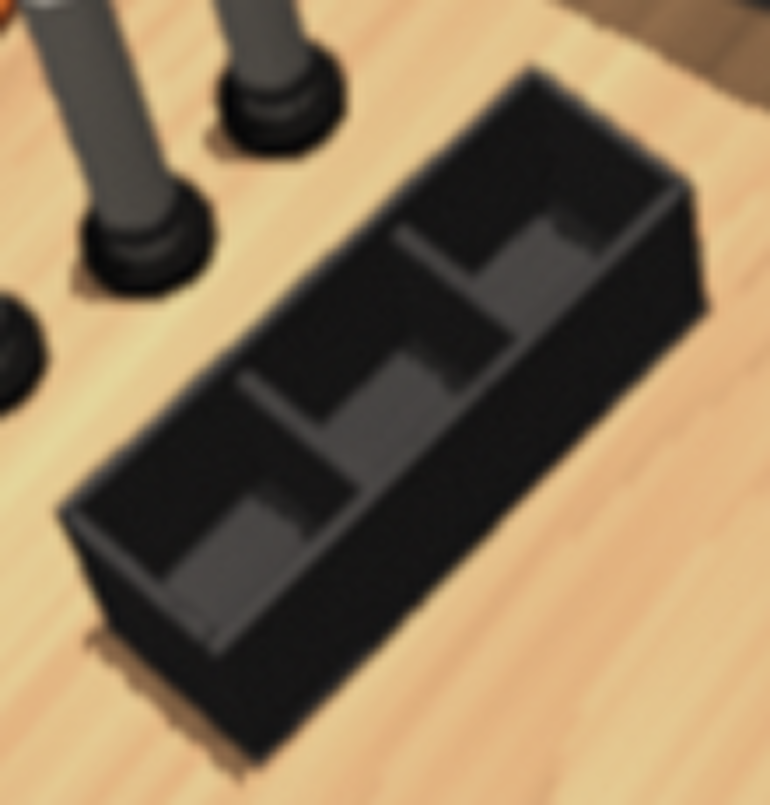

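Run:
```python
from h import *
d=cam("scene")
P=np.array([cast(d,(195+(x+.5)/7-.5,250+(y+.5)/7-.5),.08)[:2] for x,y in [(530,68),(692,185),(213,655),(60,510)]])
print(P.round(4)); c=P.mean(0); print("c",c)
for a,b in((0,1),(1,2),(2,3),(3,0)): print(np.linalg.norm(P[a]-P[b])*1000, np.degrees(np.arctan2(*(P[b]-P[a])[::-1])))
```

```text
[[ 0.5421 -0.2371]
 [ 0.6079 -0.243 ]
 [ 0.5866 -0.4338]
 [ 0.5226 -0.4253]]
c [ 0.56479686 -0.33480191]
66.00786463826151 -5.083559667665903
192.02056142091408 -96.3710407073123
64.55102882709369 172.43601069554458
189.19911400010616 84.06933246930899
```

The two rim measurements of the holder differ by about 3 mm. One wrist look from above should settle it.

Emit:
carry_out(plan=[{"fingers": -0.5,"dx": -1,"dy": -0.07,"dz": 0,"rx": 0,"ry": 0,"rz": 0},{"fingers": -0.5,"dx": -1,"dy": -0.07,"dz": 0,"rx": 0,"ry": 0,"rz": 0},{"fingers": -0.5,"dx": -1,"dy": -0.07,"dz": 0,"rx": 0,"ry": 0,"rz": 0},{"fingers": -0.5,"dx": -1,"dy": -0.07,"dz": 0,"rx": 0,"ry": 0,"rz": 0},{"fingers": -0.5,"dx": -1,"dy": -0.07,"dz": 0,"rx": 0,"ry": 0,"rz": 0},{"fingers": -0.5,"dx": -1,"dy": -0.07,"dz": 0,"rx": 0,"ry": 0,"rz": 0},{"fingers": -0.5,"dx": -1,"dy": -0.07,"dz": 0,"rx": 0,"ry": 0,"rz": 0},{"fingers": -0.5,"dx": -1,"dy": -0.07,"dz": 0,"rx": 0,"ry": 0,"rz": 0},{"fingers": -0.5,"dx": -1,"dy": -0.07,"dz": 0,"rx": 0,"ry": 0,"rz": 0},{"fingers": -0.5,"dx": -1,"dy": -0.07,"dz": 0,"rx": 0,"ry": 0,"rz": 0},{"fingers": -0.5,"dx": -1,"dy": -0.07,"dz": 0,"rx": 0,"ry": 0,"rz": 0},{"fingers": -0.5,"dx": 0,"dy": 0,"dz": 0,"rx": 0,"ry": 0,"rz": 0}])

```text
time_s: 42.65
tool_pos: [0.5572, -0.3989, 0.2433]
tool_rot: [-179.8, -0.0, 89.7]
force: [0.5, 1.1, -0.8]
grip_width: 0.0654
```

Emit:
carry_out(plan=[{"fingers": -0.5,"dx": 0,"dy": 0,"dz": 0,"rx": 0,"ry": 0,"rz": 0}])

```text
time_s: 42.78
tool_pos: [0.5592, -0.3943, 0.2448]
tool_rot: [-179.9, -0.1, 90.1]
force: [0.7, 0.9, 0.2]
grip_width: 0.065
```

```bash
python3 wr.py w7.png
```

```text
(no output)
```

View pics/w7.png

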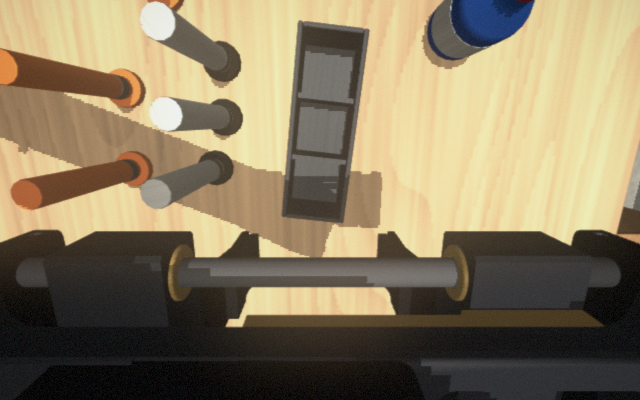

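Rim corners in the wrist view: (299,22), (368,30), (343,221), (283,215). Silver tops: (158,20), (167,113), (156,193).

```bash
python3 wr.py w8.png 299,22,.08 368,30,.08 343,221,.08 283,215,.08 158,20,.16 167,113,.16 156,193,.16; python3 go.py 0.446 -0.256 0.245 90
```

```text
299,22,.08 [ 0.5409 -0.2346  0.08  ]
368,30,.08 [ 0.6059 -0.2414  0.08  ]
343,221,.08 [ 0.5864 -0.43    0.08  ]
283,215,.08 [ 0.521  -0.4233  0.08  ]
158,20,.16 [ 0.4456 -0.2556  0.16  ]
167,113,.16 [ 0.4445 -0.3189  0.16  ]
156,193,.16 [ 0.4281 -0.3811  0.16  ]
t 42.875 pos [ 0.5597 -0.3938  0.2456] rot [-1.7998e+02 -6.0000e-02  9.0150e+01] w 0.0652
rz units 0.02 | after turning: dx 4.59 dy -3.79 dz 0.02
```

All three views agree to about 3 mm, so I take the holder centre as (0.5635, -0.332) with yaw -5.8°. The cells are at (0.570,-0.2695), (0.5635,-0.332) and (0.557,-0.395). First leg: (0.428,-0.381).

Emit:
carry_out(plan=[{"fingers": -0.5,"dx": 0.09,"dy": -0.88,"dz": 0,"rx": 0,"ry": 0,"rz": 0},{"fingers": -0.5,"dx": 0.09,"dy": -0.88,"dz": 0,"rx": 0,"ry": 0,"rz": 0},{"fingers": -0.5,"dx": 0.09,"dy": -0.88,"dz": 0,"rx": 0,"ry": 0,"rz": 0},{"fingers": -0.5,"dx": 0.09,"dy": -0.88,"dz": 0,"rx": 0,"ry": 0,"rz": 0},{"fingers": -0.5,"dx": 0.07,"dy": -0.86,"dz": 0,"rx": 0,"ry": 0,"rz": 0},{"fingers": -0.5,"dx": 0,"dy": 0,"dz": 1,"rx": 0,"ry": 0,"rz": 0},{"fingers": -0.5,"dx": 0,"dy": 0,"dz": 0,"rx": 0,"ry": 0,"rz": 0},{"fingers": -0.5,"dx": 0,"dy": 0,"dz": 0,"rx": 0,"ry": 0,"rz": 0}])

```text
time_s: 43.88
tool_pos: [0.4286, -0.3822, 0.2168]
tool_rot: [180.0, 0.0, 90.1]
force: [-0.4, -0.1, -0.2]
grip_width: 0.0653
```

```bash
python3 go.py 0.428 -0.381 0.110 90;python3 wr.py w9.png; python3 -c "
from h import *
save(cam('scene')['color'],'s17.png',(120,150,320,360),3)"
```

```text
t 43.875 pos [ 0.4286 -0.3822  0.2168] rot [1.7996e+02 3.0000e-02 9.0100e+01] w 0.0653
rz units 0.01 | after turning: dx 0.04 dy -0.02 dz 3.56
```

View pics/w9.png

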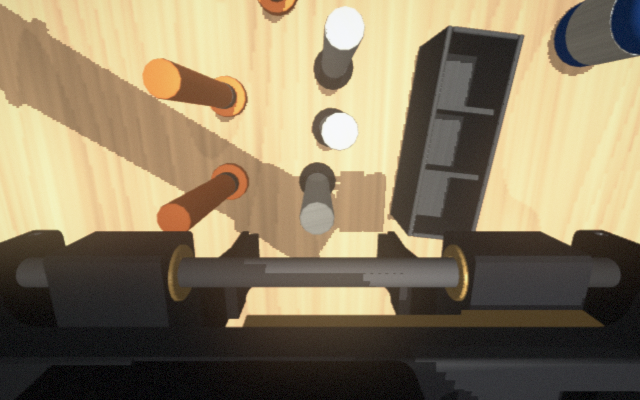

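View pics/s17.png

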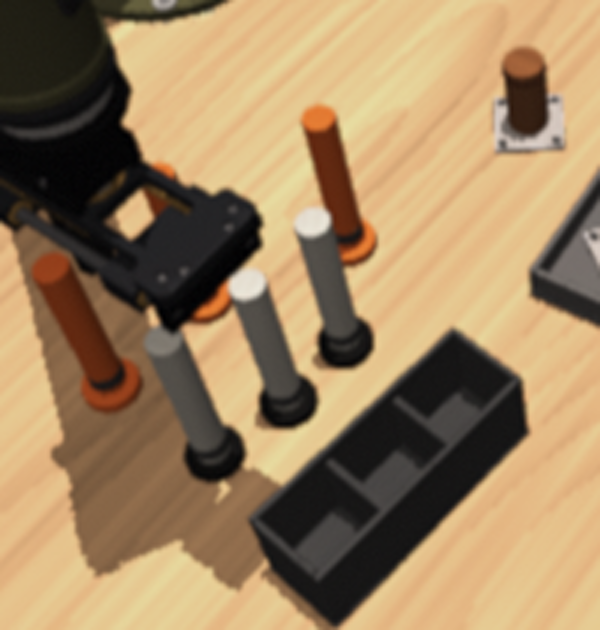

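The leg top (317,217) is centred between the fingers. Going down, gripping and lifting.

Emit:
carry_out(plan=[{"fingers": -0.5,"dx": 0.04,"dy": -0.02,"dz": 0.9,"rx": 0,"ry": 0,"rz": 0},{"fingers": -0.5,"dx": 0,"dy": 0,"dz": 0.9,"rx": 0,"ry": 0,"rz": 0},{"fingers": -0.5,"dx": 0,"dy": 0,"dz": 0.9,"rx": 0,"ry": 0,"rz": 0},{"fingers": -0.5,"dx": 0,"dy": 0,"dz": 0.8,"rx": 0,"ry": 0,"rz": 0},{"fingers": 1,"dx": 0,"dy": 0,"dz": 0,"rx": 0,"ry": 0,"rz": 0},{"fingers": 1,"dx": 0,"dy": 0,"dz": 0,"rx": 0,"ry": 0,"rz": 0},{"fingers": 1,"dx": 0,"dy": 0,"dz": 0,"rx": 0,"ry": 0,"rz": 0},{"fingers": 1,"dx": 0,"dy": 0,"dz": 0,"rx": 0,"ry": 0,"rz": 0},{"fingers": 1,"dx": 0,"dy": 0,"dz": 0,"rx": 0,"ry": 0,"rz": 0},{"fingers": 1,"dx": 0,"dy": 0,"dz": -0.5,"rx": 0,"ry": 0,"rz": 0},{"fingers": 1,"dx": 0,"dy": 0,"dz": -0.7,"rx": 0,"ry": 0,"rz": 0},{"fingers": 1,"dx": 0,"dy": 0,"dz": -0.7,"rx": 0,"ry": 0,"rz": 0}])

```text
time_s: 45.48
tool_pos: [0.427, -0.3815, 0.1691]
tool_rot: [-180.0, -0.0, 90.0]
force: [-0.2, -0.5, -2.5]
grip_width: 0.0255
```

Emit:
carry_out(plan=[{"fingers": 1,"dx": 0,"dy": 0,"dz": -0.7,"rx": 0,"ry": 0,"rz": 0},{"fingers": 1,"dx": 0,"dy": 0,"dz": -0.7,"rx": 0,"ry": 0,"rz": 0},{"fingers": 1,"dx": 0,"dy": 0,"dz": -0.3,"rx": 0,"ry": 0,"rz": 0},{"fingers": 1,"dx": 0,"dy": 0,"dz": 0,"rx": 0,"ry": 0,"rz": 0}])

```text
time_s: 45.98
tool_pos: [0.4273, -0.3818, 0.2195]
tool_rot: [180.0, 0.1, 90.0]
force: [-0.0, 0.5, -2.8]
grip_width: 0.0256
```

```bash
python3 go.py 0.557 -0.395 0.217 90; python3 -c "
from h import *
save(cam('scene')['color'],'s18.png',(120,150,320,360),3)"
```

```text
t 45.975 pos [ 0.4273 -0.3818  0.2195] rot [1.7997e+02 5.0000e-02 9.0020e+01] w 0.0256
rz units 0.0 | after turning: dx -0.44 dy 4.32 dz 0.08
```

View pics/s18.png

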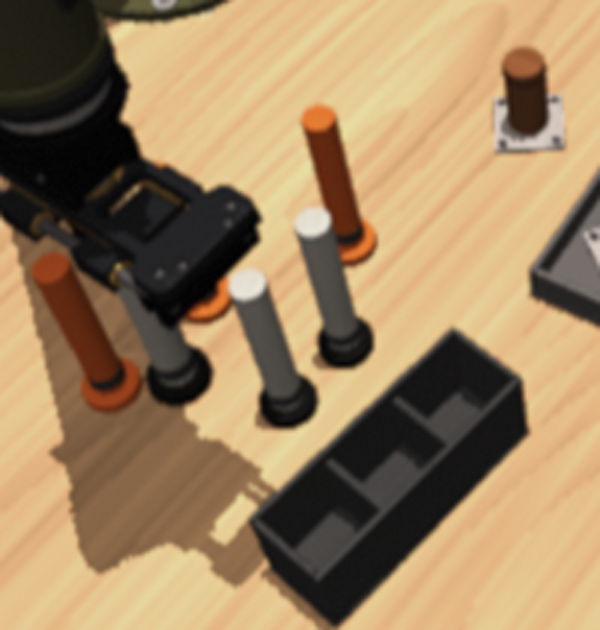

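Emit:
carry_out(plan=[{"fingers": 1,"dx": -0.09,"dy": 0.72,"dz": 0,"rx": 0,"ry": 0,"rz": 0},{"fingers": 1,"dx": -0.09,"dy": 0.72,"dz": 0,"rx": 0,"ry": 0,"rz": 0},{"fingers": 1,"dx": -0.07,"dy": 0.72,"dz": 0,"rx": 0,"ry": 0,"rz": 0},{"fingers": 1,"dx": -0.07,"dy": 0.72,"dz": 0,"rx": 0,"ry": 0,"rz": 0},{"fingers": 1,"dx": -0.06,"dy": 0.72,"dz": 0,"rx": 0,"ry": 0,"rz": 0},{"fingers": 1,"dx": -0.06,"dy": 0.72,"dz": 0,"rx": 0,"ry": 0,"rz": 0},{"fingers": 1,"dx": 0,"dy": 0,"dz": 0,"rx": 0,"ry": 0,"rz": 0},{"fingers": 1,"dx": 0,"dy": 0,"dz": 0,"rx": 0,"ry": 0,"rz": 0},{"fingers": 1,"dx": 0,"dy": 0,"dz": 0,"rx": 0,"ry": 0,"rz": 0}])

```text
time_s: 47.15
tool_pos: [0.5557, -0.3952, 0.2188]
tool_rot: [-179.9, 0.0, 90.0]
force: [-0.1, 0.9, -1.7]
grip_width: 0.0258
```

```bash
python3 go.py 0.557 -0.395 0.117 90; python3 wr.py w10.png; python3 -c "
from h import *
save(cam('scene')['color'],'s19.png',(160,200,320,370),4)"
```

```text
t 47.15 pos [ 0.5557 -0.3952  0.2188] rot [-1.7994e+02  2.0000e-02  8.9960e+01] w 0.0258
rz units -0.0 | after turning: dx 0.01 dy 0.04 dz 3.39
```

View pics/s19.png

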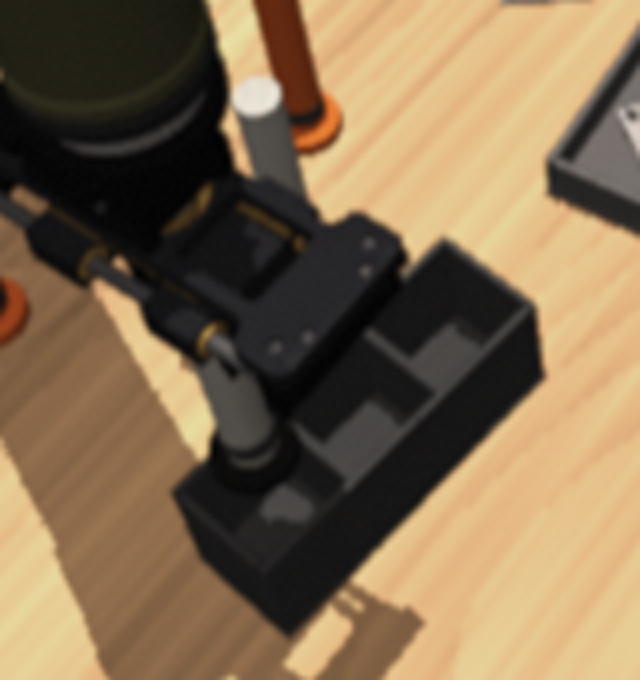

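View pics/w10.png

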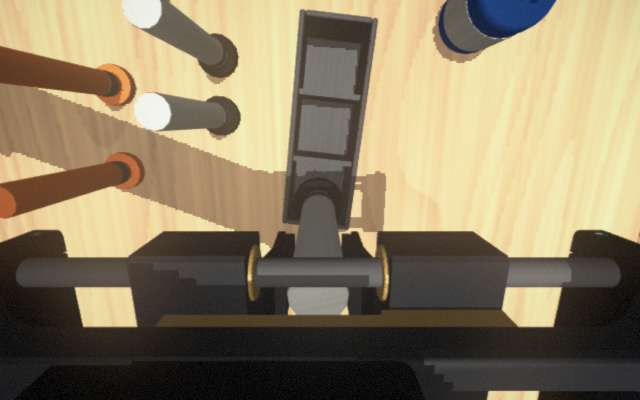

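The leg is centred over the end cell: foot at (318,190), cell cols ~287–352. Lowering it.

Emit:
carry_out(plan=[{"fingers": 1,"dx": 0,"dy": 0.04,"dz": 0.5,"rx": 0,"ry": 0,"rz": 0},{"fingers": 1,"dx": 0,"dy": 0,"dz": 0.6,"rx": 0,"ry": 0,"rz": 0},{"fingers": 1,"dx": 0,"dy": 0,"dz": 0.6,"rx": 0,"ry": 0,"rz": 0},{"fingers": 1,"dx": 0,"dy": 0,"dz": 0.6,"rx": 0,"ry": 0,"rz": 0},{"fingers": 1,"dx": 0,"dy": 0,"dz": 0.6,"rx": 0,"ry": 0,"rz": 0},{"fingers": 1,"dx": 0,"dy": 0,"dz": 0.3,"rx": 0,"ry": 0,"rz": 0},{"fingers": 1,"dx": 0,"dy": 0,"dz": 0.1,"rx": 0,"ry": 0,"rz": 0},{"fingers": 1,"dx": 0,"dy": 0,"dz": 0,"rx": 0,"ry": 0,"rz": 0}])

```text
time_s: 48.25
tool_pos: [0.5583, -0.3949, 0.1203]
tool_rot: [180.0, 0.0, 90.0]
force: [0.6, -1.1, -1.7]
grip_width: 0.0257
```

```bash
python3 go.py 0.557 -0.395 0.117 90; python3 -c "
from h import *
save(cam('scene')['color'],'s20.png',(160,200,320,370),4)"
```

```text
t 48.25 pos [ 0.5583 -0.3949  0.1203] rot [1.7997e+02 2.0000e-02 9.0020e+01] w 0.0257
rz units 0.0 | after turning: dx -0.00 dy -0.04 dz 0.11
```

View pics/s20.png

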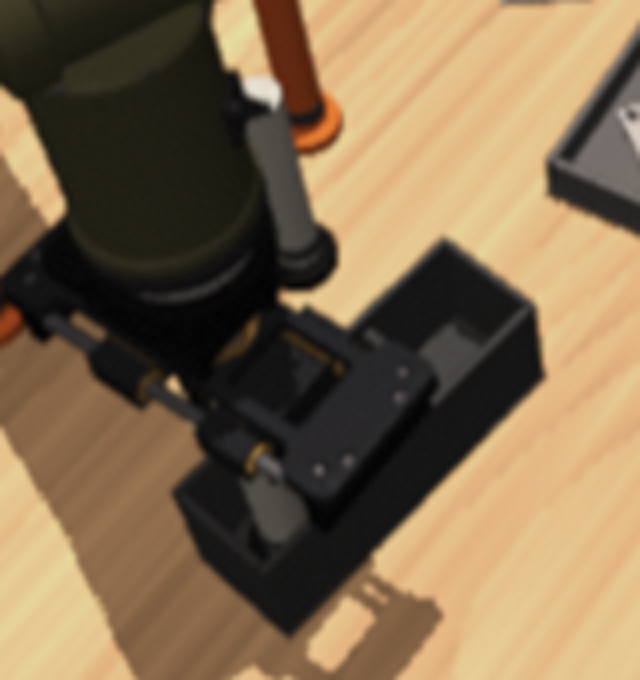

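The leg is in the cell. A last 3 mm, then let go and rise.

Emit:
carry_out(plan=[{"fingers": 1,"dx": 0,"dy": -0.02,"dz": 0.09,"rx": 0,"ry": 0,"rz": 0},{"fingers": 1,"dx": 0,"dy": 0,"dz": 0,"rx": 0,"ry": 0,"rz": 0},{"fingers": -0.5,"dx": 0,"dy": 0,"dz": 0,"rx": 0,"ry": 0,"rz": 0},{"fingers": -0.5,"dx": 0,"dy": 0,"dz": 0,"rx": 0,"ry": 0,"rz": 0},{"fingers": -0.5,"dx": 0,"dy": 0,"dz": 0,"rx": 0,"ry": 0,"rz": 0},{"fingers": -0.5,"dx": 0,"dy": 0,"dz": -0.6,"rx": 0,"ry": 0,"rz": 0},{"fingers": -0.5,"dx": 0,"dy": 0,"dz": -0.9,"rx": 0,"ry": 0,"rz": 0},{"fingers": -0.5,"dx": 0,"dy": 0,"dz": -0.9,"rx": 0,"ry": 0,"rz": 0},{"fingers": -0.5,"dx": 0,"dy": 0,"dz": -0.9,"rx": 0,"ry": 0,"rz": 0},{"fingers": -0.5,"dx": 0,"dy": 0,"dz": 0,"rx": 0,"ry": 0,"rz": 0}])

```text
time_s: 49.55
tool_pos: [0.5591, -0.3953, 0.2205]
tool_rot: [179.7, 0.2, 90.0]
force: [-1.0, -0.5, 0.3]
grip_width: 0.0652
```

```bash
python3 go.py 0.444 -0.319 0.217 90; python3 -c "
from h import *
save(cam('scene')['color'],'s21.png',(120,150,320,360),3)"; python3 run1.py | grep legtop
```

```text
t 49.55 pos [ 0.5591 -0.3953  0.2205] rot [179.7    0.21  90.02] w 0.0652
rz units 0.0 | after turning: dx 2.54 dy -3.84 dz 0.12
legtop [ 0.4437 -0.3198] size mm 24.0 24.0 long ang 177.7
legtop [ 0.446  -0.2559] size mm 23.0 24.0 long ang 178.0
```

View pics/s21.png

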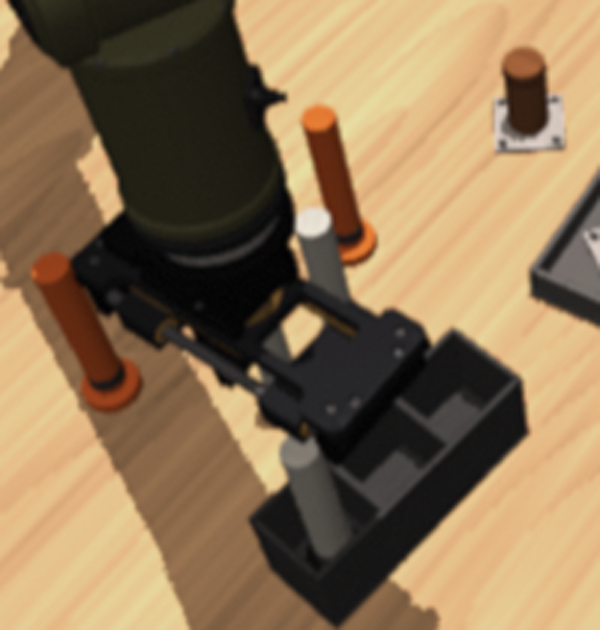

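The first leg stands in its cell. Next leg: (0.444,-0.319).

Emit:
carry_out(plan=[{"fingers": -0.5,"dx": 0.64,"dy": -0.95,"dz": 0,"rx": 0,"ry": 0,"rz": 0},{"fingers": -0.5,"dx": 0.64,"dy": -0.95,"dz": 0,"rx": 0,"ry": 0,"rz": 0},{"fingers": -0.5,"dx": 0.63,"dy": -0.95,"dz": 0,"rx": 0,"ry": 0,"rz": 0},{"fingers": -0.5,"dx": 0.63,"dy": -0.95,"dz": 0,"rx": 0,"ry": 0,"rz": 0},{"fingers": -0.5,"dx": 0,"dy": 0,"dz": 0,"rx": 0,"ry": 0,"rz": 0},{"fingers": -0.5,"dx": 0,"dy": 0,"dz": 0,"rx": 0,"ry": 0,"rz": 0}])

```text
time_s: 50.4
tool_pos: [0.4434, -0.3191, 0.216]
tool_rot: [180.0, 0.0, 90.0]
force: [0.6, 0.4, -0.0]
grip_width: 0.0655
```

```bash
python3 go.py 0.444 -0.319 0.112 90;python3 wr.py w11.png
```

```text
t 50.4 pos [ 0.4434 -0.3191  0.216 ] rot [1.800e+02 1.000e-02 8.999e+01] w 0.0655
rz units -0.0 | after turning: dx 0.00 dy 0.02 dz 3.47
```

View pics/w11.png

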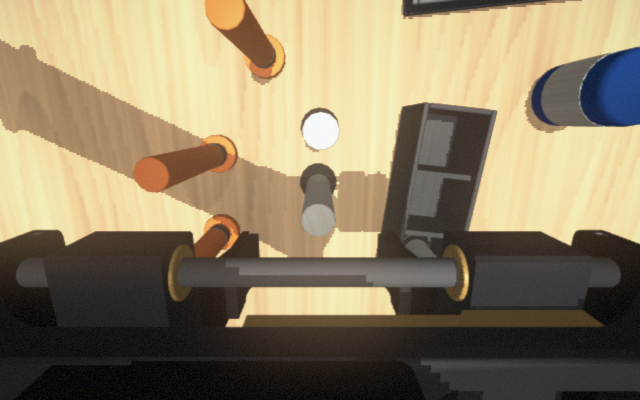

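The leg top (318,219) is aligned. Grasping.

Emit:
carry_out(plan=[{"fingers": -0.5,"dx": 0,"dy": 0.02,"dz": 0.9,"rx": 0,"ry": 0,"rz": 0},{"fingers": -0.5,"dx": 0,"dy": 0,"dz": 0.9,"rx": 0,"ry": 0,"rz": 0},{"fingers": -0.5,"dx": 0,"dy": 0,"dz": 0.9,"rx": 0,"ry": 0,"rz": 0},{"fingers": -0.5,"dx": 0,"dy": 0,"dz": 0.8,"rx": 0,"ry": 0,"rz": 0},{"fingers": 1,"dx": 0,"dy": 0,"dz": 0,"rx": 0,"ry": 0,"rz": 0},{"fingers": 1,"dx": 0,"dy": 0,"dz": 0,"rx": 0,"ry": 0,"rz": 0},{"fingers": 1,"dx": 0,"dy": 0,"dz": 0,"rx": 0,"ry": 0,"rz": 0},{"fingers": 1,"dx": 0,"dy": 0,"dz": 0,"rx": 0,"ry": 0,"rz": 0},{"fingers": 1,"dx": 0,"dy": 0,"dz": 0,"rx": 0,"ry": 0,"rz": 0},{"fingers": 1,"dx": 0,"dy": 0,"dz": -0.5,"rx": 0,"ry": 0,"rz": 0},{"fingers": 1,"dx": 0,"dy": 0,"dz": -0.8,"rx": 0,"ry": 0,"rz": 0},{"fingers": 1,"dx": 0,"dy": 0,"dz": -0.8,"rx": 0,"ry": 0,"rz": 0}])

```text
time_s: 51.95
tool_pos: [0.4439, -0.3185, 0.1756]
tool_rot: [180.0, 0.0, 90.0]
force: [-0.4, -0.7, -1.8]
grip_width: 0.0257
```

Emit:
carry_out(plan=[{"fingers": 1,"dx": 0,"dy": 0,"dz": -0.8,"rx": 0,"ry": 0,"rz": 0},{"fingers": 1,"dx": 0,"dy": 0,"dz": -0.7,"rx": 0,"ry": 0,"rz": 0},{"fingers": 1,"dx": 0,"dy": 0,"dz": 0,"rx": 0,"ry": 0,"rz": 0}])

```text
time_s: 52.32
tool_pos: [0.4451, -0.3191, 0.2215]
tool_rot: [179.8, 0.2, 90.0]
force: [0.3, 0.4, -2.8]
grip_width: 0.0253
```

```bash
python3 go.py 0.5635 -0.332 0.217 90; python3 -c "
from h import *
save(cam('scene')['color'],'s22.png',(120,150,320,360),3)"
```

```text
t 52.325 pos [ 0.4451 -0.3191  0.2215] rot [1.7983e+02 1.7000e-01 9.0020e+01] w 0.0253
rz units 0.0 | after turning: dx -0.43 dy 3.95 dz 0.15
```

View pics/s22.png

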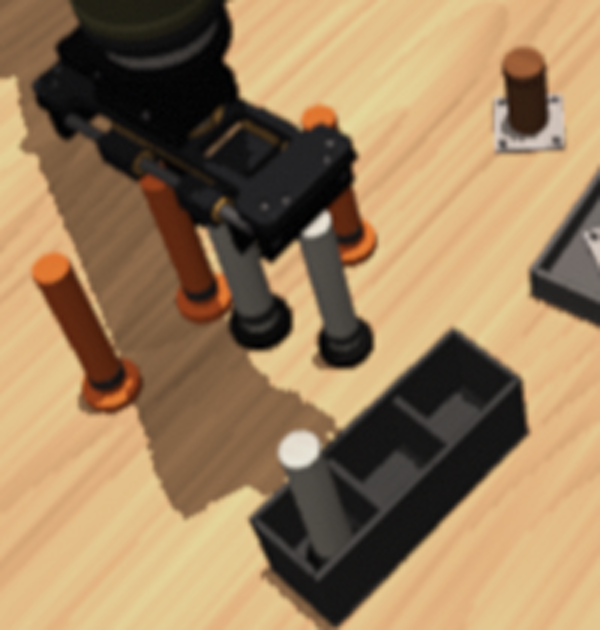

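Emit:
carry_out(plan=[{"fingers": 1,"dx": -0.09,"dy": 0.79,"dz": 0,"rx": 0,"ry": 0,"rz": 0},{"fingers": 1,"dx": -0.09,"dy": 0.79,"dz": 0,"rx": 0,"ry": 0,"rz": 0},{"fingers": 1,"dx": -0.09,"dy": 0.79,"dz": 0,"rx": 0,"ry": 0,"rz": 0},{"fingers": 1,"dx": -0.08,"dy": 0.79,"dz": 0,"rx": 0,"ry": 0,"rz": 0},{"fingers": 1,"dx": -0.08,"dy": 0.79,"dz": 0,"rx": 0,"ry": 0,"rz": 0},{"fingers": 1,"dx": 0,"dy": 0,"dz": 0,"rx": 0,"ry": 0,"rz": 0},{"fingers": 1,"dx": 0,"dy": 0,"dz": 0,"rx": 0,"ry": 0,"rz": 0},{"fingers": 1,"dx": 0,"dy": 0,"dz": 0,"rx": 0,"ry": 0,"rz": 0}])

```text
time_s: 53.38
tool_pos: [0.5614, -0.3318, 0.219]
tool_rot: [-179.9, 0.0, 90.0]
force: [0.5, 0.3, -1.9]
grip_width: 0.0255
```

```bash
python3 go.py 0.5635 -0.332 0.117 90; python3 wr.py w12.png
```

```text
t 53.375 pos [ 0.5614 -0.3318  0.219 ] rot [-1.7994e+02  2.0000e-02  8.9970e+01] w 0.0255
rz units -0.0 | after turning: dx -0.01 dy 0.07 dz 3.40
```

View pics/w12.png

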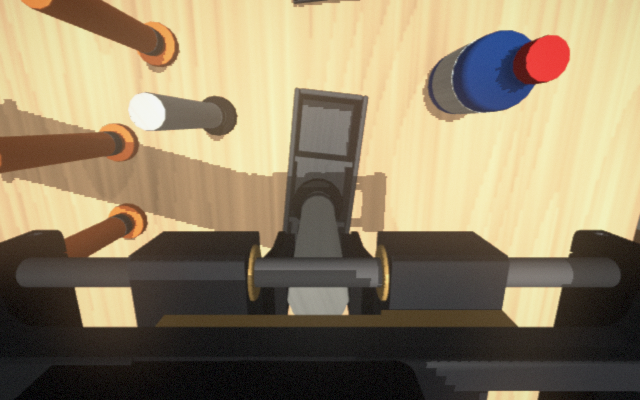

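The foot (318,195) is centred over the middle cell. Lowering it.

Emit:
carry_out(plan=[{"fingers": 1,"dx": 0,"dy": 0.06,"dz": 0.5,"rx": 0,"ry": 0,"rz": 0},{"fingers": 1,"dx": 0,"dy": 0,"dz": 0.6,"rx": 0,"ry": 0,"rz": 0},{"fingers": 1,"dx": 0,"dy": 0,"dz": 0.6,"rx": 0,"ry": 0,"rz": 0},{"fingers": 1,"dx": 0,"dy": 0,"dz": 0.6,"rx": 0,"ry": 0,"rz": 0},{"fingers": 1,"dx": 0,"dy": 0,"dz": 0.6,"rx": 0,"ry": 0,"rz": 0},{"fingers": 1,"dx": 0,"dy": 0,"dz": 0.3,"rx": 0,"ry": 0,"rz": 0},{"fingers": 1,"dx": 0,"dy": 0,"dz": 0.1,"rx": 0,"ry": 0,"rz": 0},{"fingers": 1,"dx": 0,"dy": 0,"dz": 0.08,"rx": 0,"ry": 0,"rz": 0},{"fingers": 1,"dx": 0,"dy": 0,"dz": 0,"rx": 0,"ry": 0,"rz": 0}])

```text
time_s: 54.55
tool_pos: [0.5645, -0.3317, 0.1183]
tool_rot: [180.0, 0.0, 90.0]
force: [-0.2, -0.2, -1.8]
grip_width: 0.0257
```

```bash
python3 go.py 0.5635 -0.332 0.117 90; python3 -c "
from h import *
save(cam('scene')['color'],'s23.png',(160,200,320,370),3)"
```

```text
t 54.55 pos [ 0.5645 -0.3317  0.1183] rot [1.7996e+02 3.0000e-02 9.0010e+01] w 0.0257
rz units 0.0 | after turning: dx -0.01 dy -0.03 dz 0.04
```

View pics/s23.png

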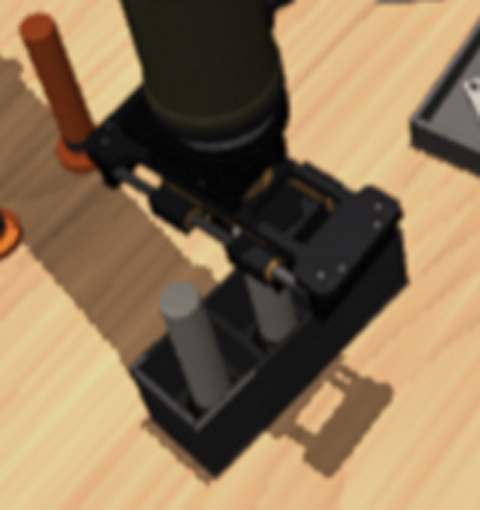

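Emit:
carry_out(plan=[{"fingers": 1,"dx": 0,"dy": 0,"dz": 0.04,"rx": 0,"ry": 0,"rz": 0},{"fingers": -0.5,"dx": 0,"dy": 0,"dz": 0,"rx": 0,"ry": 0,"rz": 0},{"fingers": -0.5,"dx": 0,"dy": 0,"dz": 0,"rx": 0,"ry": 0,"rz": 0},{"fingers": -0.5,"dx": 0,"dy": 0,"dz": 0,"rx": 0,"ry": 0,"rz": 0},{"fingers": -0.5,"dx": 0,"dy": 0,"dz": -0.6,"rx": 0,"ry": 0,"rz": 0},{"fingers": -0.5,"dx": 0,"dy": 0,"dz": -0.9,"rx": 0,"ry": 0,"rz": 0},{"fingers": -0.5,"dx": 0,"dy": 0,"dz": -0.9,"rx": 0,"ry": 0,"rz": 0},{"fingers": -0.5,"dx": 0,"dy": 0,"dz": -0.9,"rx": 0,"ry": 0,"rz": 0},{"fingers": -0.5,"dx": 0,"dy": 0,"dz": 0,"rx": 0,"ry": 0,"rz": 0}])

```text
time_s: 55.72
tool_pos: [0.5661, -0.3318, 0.2197]
tool_rot: [179.7, 0.2, 90.0]
force: [0.5, 0.4, 0.1]
grip_width: 0.0652
```

```bash
python3 run1.py | grep legtop;  python3 go.py 0.446 -0.256 0.217 90
```

```text
legtop [ 0.446  -0.2555] size mm 22.0 24.0 long ang 178.0
t 55.775 pos [ 0.5651 -0.3317  0.2176] rot [1.7985e+02 1.1000e-01 9.0020e+01] w 0.0653
rz units 0.0 | after turning: dx 2.52 dy -3.97 dz 0.02
```

Emit:
carry_out(plan=[{"fingers": -0.5,"dx": 0.63,"dy": -0.98,"dz": 0,"rx": 0,"ry": 0,"rz": 0},{"fingers": -0.5,"dx": 0.63,"dy": -0.98,"dz": 0,"rx": 0,"ry": 0,"rz": 0},{"fingers": -0.5,"dx": 0.63,"dy": -0.98,"dz": 0,"rx": 0,"ry": 0,"rz": 0},{"fingers": -0.5,"dx": 0.63,"dy": -0.98,"dz": 0,"rx": 0,"ry": 0,"rz": 0},{"fingers": -0.5,"dx": 0,"dy": 0,"dz": 0,"rx": 0,"ry": 0,"rz": 0},{"fingers": -0.5,"dx": 0,"dy": 0,"dz": 0,"rx": 0,"ry": 0,"rz": 0}])

```text
time_s: 56.52
tool_pos: [0.4467, -0.2564, 0.2155]
tool_rot: [180.0, 0.0, 90.0]
force: [0.1, -0.8, -0.8]
grip_width: 0.0651
```

```bash
python3 go.py 0.446 -0.256 0.112 90;python3 wr.py w13.png
```

```text
t 56.525 pos [ 0.4467 -0.2564  0.2155] rot [1.7999e+02 3.0000e-02 8.9990e+01] w 0.0651
rz units -0.0 | after turning: dx 0.01 dy -0.02 dz 3.45
```

View pics/w13.png

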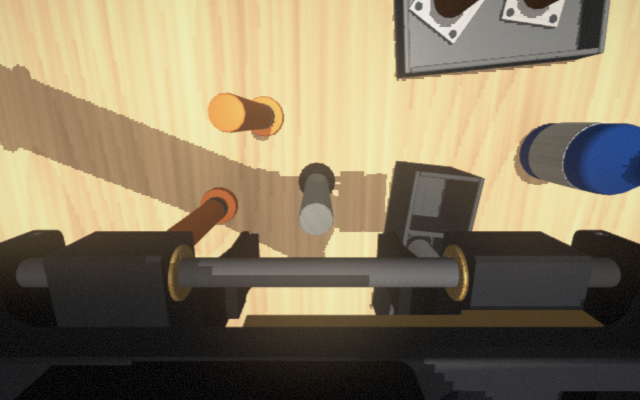

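The last leg's top (316,217) is aligned. Grasping and lifting.

Emit:
carry_out(plan=[{"fingers": -0.5,"dx": 0,"dy": 0,"dz": 0.9,"rx": 0,"ry": 0,"rz": 0},{"fingers": -0.5,"dx": 0,"dy": 0,"dz": 0.9,"rx": 0,"ry": 0,"rz": 0},{"fingers": -0.5,"dx": 0,"dy": 0,"dz": 0.9,"rx": 0,"ry": 0,"rz": 0},{"fingers": -0.5,"dx": 0,"dy": 0,"dz": 0.8,"rx": 0,"ry": 0,"rz": 0},{"fingers": 1,"dx": 0,"dy": 0,"dz": 0,"rx": 0,"ry": 0,"rz": 0},{"fingers": 1,"dx": 0,"dy": 0,"dz": 0,"rx": 0,"ry": 0,"rz": 0},{"fingers": 1,"dx": 0,"dy": 0,"dz": 0,"rx": 0,"ry": 0,"rz": 0},{"fingers": 1,"dx": 0,"dy": 0,"dz": 0,"rx": 0,"ry": 0,"rz": 0},{"fingers": 1,"dx": 0,"dy": 0,"dz": 0,"rx": 0,"ry": 0,"rz": 0},{"fingers": 1,"dx": 0,"dy": 0,"dz": -0.5,"rx": 0,"ry": 0,"rz": 0},{"fingers": 1,"dx": 0,"dy": 0,"dz": -0.8,"rx": 0,"ry": 0,"rz": 0},{"fingers": 1,"dx": 0,"dy": 0,"dz": -0.8,"rx": 0,"ry": 0,"rz": 0}])

```text
time_s: 58.08
tool_pos: [0.4467, -0.2558, 0.1751]
tool_rot: [180.0, 0.0, 90.0]
force: [0.3, -0.2, -2.1]
grip_width: 0.0255
```

Emit:
carry_out(plan=[{"fingers": 1,"dx": 0,"dy": 0,"dz": -0.8,"rx": 0,"ry": 0,"rz": 0},{"fingers": 1,"dx": 0,"dy": 0,"dz": -0.7,"rx": 0,"ry": 0,"rz": 0},{"fingers": 1,"dx": 0,"dy": 0,"dz": 0,"rx": 0,"ry": 0,"rz": 0},{"fingers": 1,"dx": 0,"dy": 0,"dz": 0,"rx": 0,"ry": 0,"rz": 0}])

```text
time_s: 58.58
tool_pos: [0.4462, -0.2558, 0.2182]
tool_rot: [-180.0, -0.0, 90.0]
force: [-0.0, 0.6, -2.0]
grip_width: 0.0255
```

```bash
python3 go.py 0.570 -0.2695 0.217 90; python3 -c "
from h import *
save(cam('scene')['color'],'s24.png',(120,150,320,360),3)"
```

```text
t 58.575 pos [ 0.4462 -0.2558  0.2182] rot [-1.7996e+02 -1.0000e-02  9.0020e+01] w 0.0255
rz units 0.0 | after turning: dx -0.46 dy 4.13 dz 0.04
```

View pics/s24.png

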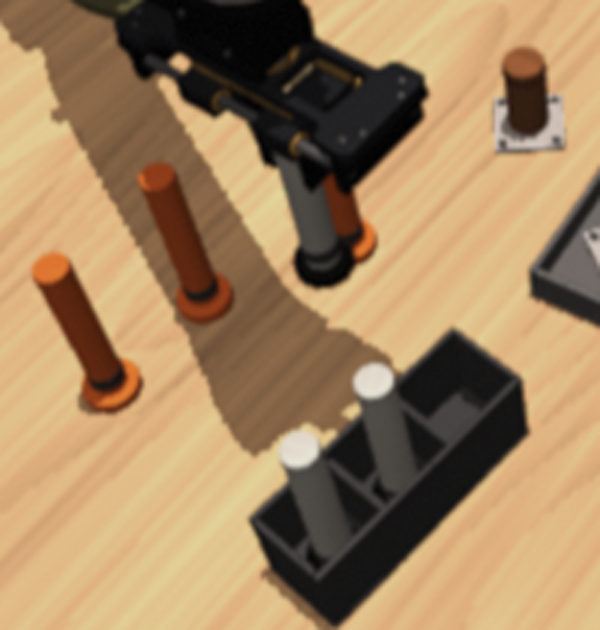

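Emit:
carry_out(plan=[{"fingers": 1,"dx": -0.09,"dy": 0.83,"dz": 0,"rx": 0,"ry": 0,"rz": 0},{"fingers": 1,"dx": -0.09,"dy": 0.83,"dz": 0,"rx": 0,"ry": 0,"rz": 0},{"fingers": 1,"dx": -0.09,"dy": 0.83,"dz": 0,"rx": 0,"ry": 0,"rz": 0},{"fingers": 1,"dx": -0.09,"dy": 0.83,"dz": 0,"rx": 0,"ry": 0,"rz": 0},{"fingers": 1,"dx": -0.09,"dy": 0.83,"dz": 0,"rx": 0,"ry": 0,"rz": 0},{"fingers": 1,"dx": 0,"dy": 0,"dz": 0,"rx": 0,"ry": 0,"rz": 0},{"fingers": 1,"dx": 0,"dy": 0,"dz": 0,"rx": 0,"ry": 0,"rz": 0},{"fingers": 1,"dx": 0,"dy": 0,"dz": 0,"rx": 0,"ry": 0,"rz": 0}])

```text
time_s: 59.62
tool_pos: [0.5702, -0.2696, 0.2185]
tool_rot: [-179.9, 0.0, 90.0]
force: [-0.3, -0.7, -2.1]
grip_width: 0.0254
```

```bash
python3 go.py 0.570 -0.2695 0.117 90; python3 wr.py w14.png
```

```text
t 59.625 pos [ 0.5702 -0.2696  0.2185] rot [-1.7994e+02  3.0000e-02  8.9980e+01] w 0.0254
rz units -0.0 | after turning: dx 0.00 dy -0.01 dz 3.38
```

View pics/w14.png

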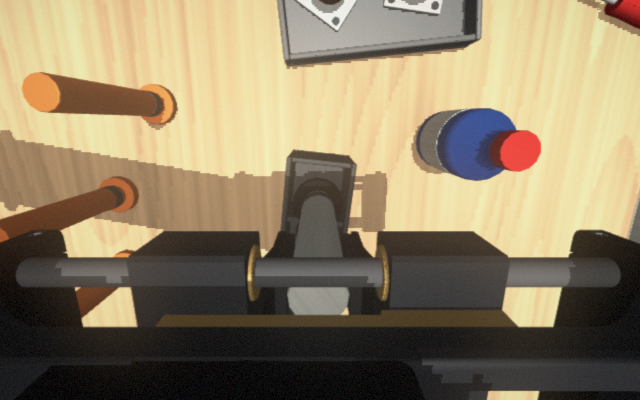

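The leg is over the last cell. Lowering it.

Emit:
carry_out(plan=[{"fingers": 1,"dx": 0,"dy": 0,"dz": 0.5,"rx": 0,"ry": 0,"rz": 0},{"fingers": 1,"dx": 0,"dy": 0,"dz": 0.6,"rx": 0,"ry": 0,"rz": 0},{"fingers": 1,"dx": 0,"dy": 0,"dz": 0.6,"rx": 0,"ry": 0,"rz": 0},{"fingers": 1,"dx": 0,"dy": 0,"dz": 0.6,"rx": 0,"ry": 0,"rz": 0},{"fingers": 1,"dx": 0,"dy": 0,"dz": 0.6,"rx": 0,"ry": 0,"rz": 0},{"fingers": 1,"dx": 0,"dy": 0,"dz": 0.3,"rx": 0,"ry": 0,"rz": 0},{"fingers": 1,"dx": 0,"dy": 0,"dz": 0.1,"rx": 0,"ry": 0,"rz": 0},{"fingers": 1,"dx": 0,"dy": 0,"dz": 0.1,"rx": 0,"ry": 0,"rz": 0},{"fingers": 1,"dx": 0,"dy": 0,"dz": 0,"rx": 0,"ry": 0,"rz": 0}])

```text
time_s: 60.8
tool_pos: [0.5714, -0.2695, 0.117]
tool_rot: [180.0, 0.0, 90.0]
force: [0.9, -0.4, -2.0]
grip_width: 0.0253
```

```bash
python3 go.py 0.570 -0.2695 0.117 90; python3 -c "
from h import *
save(cam('scene')['color'],'s25.png',(160,200,320,370),3)"
```

```text
t 60.8 pos [ 0.5714 -0.2695  0.117 ] rot [1.7997e+02 3.0000e-02 9.0020e+01] w 0.0253
rz units 0.0 | after turning: dx 0.00 dy -0.05 dz 0.00
```

View pics/s25.png

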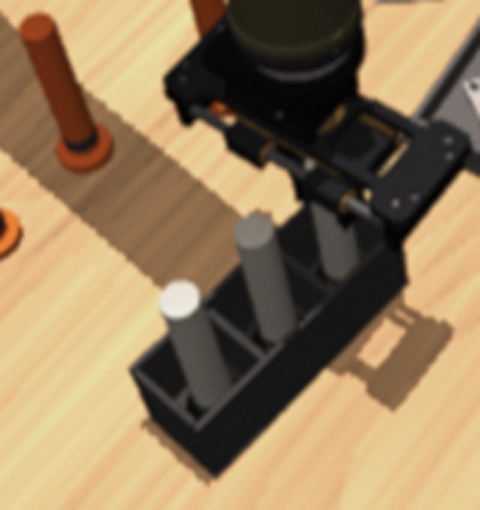

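Emit:
carry_out(plan=[{"fingers": 1,"dx": 0,"dy": 0,"dz": 0.03,"rx": 0,"ry": 0,"rz": 0},{"fingers": -0.5,"dx": 0,"dy": 0,"dz": 0,"rx": 0,"ry": 0,"rz": 0},{"fingers": -0.5,"dx": 0,"dy": 0,"dz": 0,"rx": 0,"ry": 0,"rz": 0},{"fingers": -0.5,"dx": 0,"dy": 0,"dz": 0,"rx": 0,"ry": 0,"rz": 0},{"fingers": -0.5,"dx": 0,"dy": 0,"dz": -0.6,"rx": 0,"ry": 0,"rz": 0},{"fingers": -0.5,"dx": 0,"dy": 0,"dz": -0.9,"rx": 0,"ry": 0,"rz": 0},{"fingers": -0.5,"dx": 0,"dy": 0,"dz": -1,"rx": 0,"ry": 0,"rz": 0},{"fingers": -0.5,"dx": 0,"dy": 0,"dz": -1,"rx": 0,"ry": 0,"rz": 0},{"fingers": -0.5,"dx": 0,"dy": 0,"dz": -1,"rx": 0,"ry": 0,"rz": 0},{"fingers": -0.5,"dx": -1,"dy": -0.2,"dz": 0,"rx": 0,"ry": 0,"rz": 0},{"fingers": -0.5,"dx": -1,"dy": -0.2,"dz": 0,"rx": 0,"ry": 0,"rz": 0},{"fingers": -0.5,"dx": -1,"dy": -0.2,"dz": 0,"rx": 0,"ry": 0,"rz": 0}])

```text
time_s: 62.35
tool_pos: [0.5532, -0.3603, 0.2525]
tool_rot: [179.9, 0.1, 90.0]
force: [0.1, 0.0, -0.5]
grip_width: 0.0651
```

Emit:
carry_out(plan=[{"fingers": -0.5,"dx": -1,"dy": -0.2,"dz": 0,"rx": 0,"ry": 0,"rz": 0},{"fingers": -0.5,"dx": -1,"dy": -0.2,"dz": 0,"rx": 0,"ry": 0,"rz": 0},{"fingers": -0.5,"dx": -1,"dy": -0.2,"dz": 0,"rx": 0,"ry": 0,"rz": 0},{"fingers": -0.5,"dx": -1,"dy": -0.2,"dz": 0,"rx": 0,"ry": 0,"rz": 0},{"fingers": -0.5,"dx": -1,"dy": -0.2,"dz": 0,"rx": 0,"ry": 0,"rz": 0},{"fingers": -0.5,"dx": -1,"dy": -0.2,"dz": 0,"rx": 0,"ry": 0,"rz": 0},{"fingers": -0.5,"dx": -1,"dy": -0.2,"dz": 0,"rx": 0,"ry": 0,"rz": 0},{"fingers": -0.5,"dx": -1,"dy": -0.2,"dz": 0,"rx": 0,"ry": 0,"rz": 0},{"fingers": -0.5,"dx": 0,"dy": 0,"dz": 0,"rx": 0,"ry": 0,"rz": 0},{"fingers": -0.5,"dx": 0,"dy": 0,"dz": 0,"rx": 0,"ry": 0,"rz": 0}])

```text
time_s: 63.6
tool_pos: [0.5059, -0.5985, 0.2516]
tool_rot: [179.9, -0.0, 90.1]
force: [0.3, -0.0, 0.0]
grip_width: 0.0654
```

```bash
sed 's/(xx>1500)&(yy>860)/(xx>1500)\&(yy>600)/; s/(s<45)&(v>95)&(yy>880)&(xx<1480)/(s<45)\&(v>105)\&(xx<1500)/' run1.py > run2.py; python3 run2.py | grep -vE "orange"; python3 -c "
from h import *
save(cam('scene')['color'],'s26.png'); d=cam('top'); save(d['color'],'t7.png',(165,120,485,300),2.5)"
```

```text
stem [0.3467 0.3286] size mm 33.0 28.0 long ang -64.3
stem [0.4316 0.0006] size mm 28.0 27.0 long ang -90.9
stem [0.541  0.4008] size mm 9.0 62.0 long ang -179.3
stem [0.5689 0.0528] size mm 27.0 30.0 long ang -144.0
stem [ 0.581  -0.0664] size mm 26.0 28.0 long ang 178.8
stem [0.6598 0.0621] size mm 25.0 30.0 long ang -160.3
stem [ 0.6712 -0.0581] size mm 27.0 31.0 long ang 178.9
stem [ 0.7325 -0.2326] size mm 33.0 29.0 long ang -27.7
legtop [ 0.5579 -0.396 ] size mm 22.0 23.0 long ang 177.4
legtop [ 0.5653 -0.3331] size mm 21.0 21.0 long ang -91.0
legtop [ 0.5717 -0.2704] size mm 21.0 21.0 long ang -91.0
mat [0.5628 0.3325] size mm 218.0 155.0 long ang -90.1
tray [ 0.621  -0.0015] size mm 261.0 201.0 long ang -84.5
holder [ 0.5602 -0.3249] size mm 73.0 203.0 long ang -95.7
plate [0.3469 0.3285] size mm 60.0 59.0 long ang -57.5
plate [0.4314 0.0018] size mm 61.0 61.0 long ang -142.5
plate [0.5696 0.0542] size mm 65.0 63.0 long ang -86.1
plate [ 0.5834 -0.0658] size mm 62.0 62.0 long ang -123.7
plate [0.5711 0.4048] size mm 113.0 19.0 long ang -0.2
plate [0.657  0.0616] size mm 62.0 51.0 long ang -74.9
plate [ 0.6672 -0.057 ] size mm 50.0 62.0 long ang -98.5
plate [0.7523 0.2557] size mm 99.0 98.0 long ang -91.1
carton white [0.5507 0.06  ] size mm 28.0 63.0 long ang -124.6
carton white [ 0.5699 -0.055 ] size mm 40.0 61.0 long ang -142.5
carton white [0.6361 0.0667] size mm 25.0 59.0 long ang -117.7
carton white [ 0.6509 -0.044 ] size mm 28.0 59.0 long ang -139.3
carton brown [0.5716 0.0546] size mm 33.0 33.0 long ang -53.8
carton brown [0.6642 0.0636] size mm 33.0 35.0 long ang -159.9
```

View pics/s26.png

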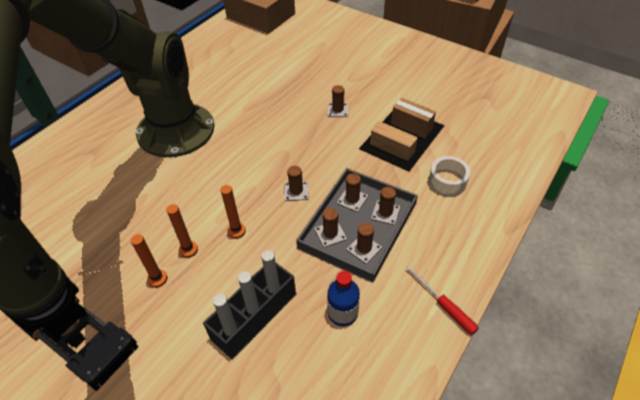

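View pics/t7.png

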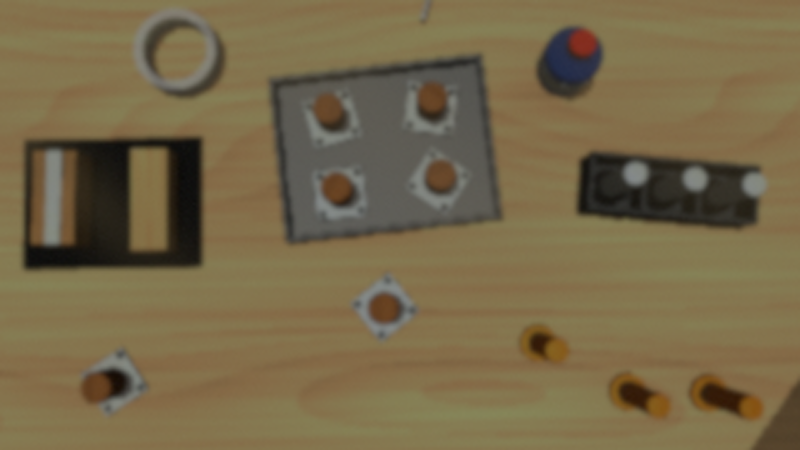

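Everything is in place: four feet stand well inside the tray and the other two on the bench. The carton and offcut are on the mat, and the leg tops are within about 2 mm of the cell centres. Bottle and tape haven't moved.

```bash
python3 -c "
from cell import ticket
print(ticket.sign_off())"
```

```text
the job is handed in; nothing more can be done
None
```

The leg kit is made up and handed in at about 64 s of the 210 s allowed; the hand-in reports no verdict.

- **Tray cleared first:** the carton and the offcut went onto the mat, side by side, before any foot entered the tray.
- **Feet:** four stand upright in the tray in a 2×2 layout. The other two were never touched and still stand on the bench.
- **Legs:** all three silver legs stand rubber foot down in the three holder cells. The orange look-alikes were left alone.

**Last checks (top and scene pictures):**
- The feet in the tray are about 45 mm and 60 mm off its centre lines, so well inside the limits.
- The leg tops measured within about 2 mm of the cell centres I worked out.
- The carton and offcut centres are over the mat with a clear gap between them.
- The bottle measured where it was at the start, and the tape looks unmoved in the picture.
- The gripper was open and clear of everything.

**Disagreement:** the top and scene cameras put the holder centre about 3–5 mm apart. I went with the wrist view, which fell between them. No check failed, and I saw nothing knocked aside.

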